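# Glue the corner shelf's rails and set its glue blocks

## Task

Glue the reinforcing blocks into this upside-down corner shelf: take the lid off the glue pot and set it aside, dip the brush well into the pot, and draw its tip, touching the board, slowly (about 4 cm a second) along the seam where the long rail meets the board, from the open end into the corner; dip again and do the short rail's seam the same way, from the corner out to its open end. Then stand the brush back in its stand and set every glue block that lies on the bench anywhere along the brushed seams, none overhanging the board's end, sole flat on the board and back flat against the rail with the bevelled edge facing up and out. Finish with the lid properly back on the pot, leaving the pot upright and the other things on the bench where they are.

Things in the scene. Friction and masses are not known exactly. Their poses are not given: they have to be found in the camera images.
- shelf: corner shelf upside down, fixed on a mat: board 18 thick, its top 21 above the bench, with two rails (20 thick, 45 high above it) meeting at a right angle. Origin: inside corner at the board's top. z up; y along the LONG rail from the corner (ends at 270), x along the SHORT rail (ends at 160). Inner faces: long rail x = 0, short rail y = 0; the other sides are open
- block1: loose pine glue block, 50 long, 36 x 36 section with one long edge bevelled (18 legs), 50 g. Origin: middle of the heel, the sharp edge where the two full flat faces meet. x along the length (-25 to 25), y from the heel across the sole (0 to 36), z up the back face (0 to 36); the bevel is the upper +y edge. Starts sole down on the bench. Absent (None) in some starts
- block2: another glue block, exactly like block1 (same size and frame); may be absent (None) in some starts
- block3: another glue block, exactly like block1 (same size and frame); may be absent (None) in some starts
- block4: another glue block, exactly like block1 (same size and frame); may be absent (None) in some starts
- brush: glue brush, 162 long, 60 g, standing upright in the stand. Origin: centre of the tuft's end (the tip); z runs up the brush to the end of the handle. Stiff tuft, 10 dia at the tip to 14 dia, z 0-30; ferrule 16 dia, z 30-56; square wooden handle 16 x 16, z 56-162, its faces square to the brush's x and y
- stand: pine block 80 x 80 x 60 high fixed to the bench with one square hole in the middle of its top, 23 x 23, 55 deep, sides parallel to its x and y; the brush stands in it, tip down. Origin: centre of the underside
- pot: open round steel glue pot, 72 outer dia, 60 high, wall 3, floor 5 thick, 0.5 kg, loose. Origin: centre of the underside, z up. Nothing in it needs to be seen; at the start its lid is on
- lid: loose black lid of the glue pot, 90 g: disc 78 dia and 4 thick with a plug below it (56 dia, 6 deep, drops freely into the pot's 66 mouth) and a round knob on top, 16 to 20 dia, from z = 11 to z = 36. Origin: centre of the plug's underside; on the pot it lies 54 above the pot's underside, z up
- long0 (a point): point on the seam of the long rail, near its open end: 7 out from the rail and 2 above the board, which is where the centre of the tip is when the tuft brushes both; shelf y = 255
- long1 (a point): point on the seam of the long rail, second point: 7 out from the rail and 2 above the board, which is where the centre of the tip is when the tuft brushes both; shelf y = 180
- long2 (a point): point on the seam of the long rail, third point: 7 out from the rail and 2 above the board, which is where the centre of the tip is when the tuft brushes both; shelf y = 105
- long3 (a point): point on the seam of the long rail, near the corner: 7 out from the rail and 2 above the board, which is where the centre of the tip is when the tuft brushes both; shelf y = 30
- short0 (a point): point on the seam of the short rail, near the corner: 7 out from the rail and 2 above the board; shelf x = 20
- short1 (a point): point on the seam of the short rail, middle: 7 out from the rail and 2 above the board; shelf x = 80
- short2 (a point): point on the seam of the short rail, near its open end: 7 out from the rail and 2 above the board; shelf x = 140
- hammer: bystander: hammer, 300 long, lying beyond the shelf
- tape: bystander: tape measure 65 x 35 x 60
- jar: bystander: glass screw jar, 64 dia, 75 high
- square: bystander: try square, stock 120 and blade 180 long, lying flat
- pencil: bystander: carpenter's pencil 150 long, 8 thick
- offcut: bystander: offcut of board 150 x 89 x 38
Mind the look-alikes: they are no part of the job. Leave any pink or yellow look-alike of the block3 alone.

How it is judged:
On the way, in this order (a step that is already met when the one before it is completed fails the run):
1. the glue brush's tip is dipped well into the open pot while no block is on the shelf yet (horizontal distance between brush and pot below 0.026 m and z of brush in the frame of pot between -0.01 and 0.03 m and height (world z) of each of block1, block2, block3, block4 below 0.014 m), for 0.2 s.
2. the tip passes slowly along the long seam: point 1 of 4, from the open end to the corner (horizontal distance between brush and long0 below 0.012 m and z of brush in the frame of shelf between -0.004 and 0.007 m and linear speed of brush below 0.1 m/s and angle between brush's own z axis and vertical below 0.6 rad), for 0.05 s.
3. the tip passes slowly along the long seam: point 2 of 4, from the open end to the corner (horizontal distance between brush and long1 below 0.012 m and z of brush in the frame of shelf between -0.004 and 0.007 m and linear speed of brush below 0.1 m/s and angle between brush's own z axis and vertical below 0.6 rad), for 0.05 s.
4. the tip passes slowly along the long seam: point 3 of 4, from the open end to the corner (horizontal distance between brush and long2 below 0.012 m and z of brush in the frame of shelf between -0.004 and 0.007 m and linear speed of brush below 0.1 m/s and angle between brush's own z axis and vertical below 0.6 rad), for 0.05 s.
5. the tip passes slowly along the long seam: point 4 of 4, from the open end to the corner (horizontal distance between brush and long3 below 0.012 m and z of brush in the frame of shelf between -0.004 and 0.007 m and linear speed of brush below 0.1 m/s and angle between brush's own z axis and vertical below 0.6 rad), for 0.05 s.
6. the brush is dipped again (all of step 1), for 0.2 s.
7. the tip passes slowly along the short seam: point 1 of 3, from the corner to the open end (horizontal distance between brush and short0 below 0.012 m and z of brush in the frame of shelf between -0.004 and 0.007 m and linear speed of brush below 0.1 m/s and angle between brush's own z axis and vertical below 0.6 rad), for 0.05 s.
8. the tip passes slowly along the short seam: point 2 of 3, from the corner to the open end (horizontal distance between brush and short1 below 0.012 m and z of brush in the frame of shelf between -0.004 and 0.007 m and linear speed of brush below 0.1 m/s and angle between brush's own z axis and vertical below 0.6 rad), for 0.05 s.
9. the tip passes slowly along the short seam: point 3 of 3, from the corner to the open end (horizontal distance between brush and short2 below 0.012 m and z of brush in the frame of shelf between -0.004 and 0.007 m and linear speed of brush below 0.1 m/s and angle between brush's own z axis and vertical below 0.6 rad), for 0.05 s.
10. every glue block sits in the brushed corner, flush with board and rail (((x of block1 in the frame of shelf between -0.004 and 0.004 m and y of block1 in the frame of shelf between 0.024 and 0.25 m and angle between the y axis of block1 and the x axis of shelf, either way round below 0.1 rad) or (y of block1 in the frame of shelf between -0.004 and 0.004 m and x of block1 in the frame of shelf between 0.024 and 0.14 m and angle between the y axis of block1 and the y axis of shelf, either way round below 0.1 rad)) and angle between each of block1, block2, block3, block4's own z axis and vertical below 0.1 rad and z of block1 in the frame of shelf between -0.004 and 0.004 m and ((x of block2 in the frame of shelf between -0.004 and 0.004 m and y of block2 in the frame of shelf between 0.024 and 0.25 m and angle between the y axis of block2 and the x axis of shelf, either way round below 0.1 rad) or (y of block2 in the frame of shelf between -0.004 and 0.004 m and x of block2 in the frame of shelf between 0.024 and 0.14 m and angle between the y axis of block2 and the y axis of shelf, either way round below 0.1 rad)) and z of block2 in the frame of shelf between -0.004 and 0.004 m and ((x of block3 in the frame of shelf between -0.004 and 0.004 m and y of block3 in the frame of shelf between 0.024 and 0.25 m and angle between the y axis of block3 and the x axis of shelf, either way round below 0.1 rad) or (y of block3 in the frame of shelf between -0.004 and 0.004 m and x of block3 in the frame of shelf between 0.024 and 0.14 m and angle between the y axis of block3 and the y axis of shelf, either way round below 0.1 rad)) and z of block3 in the frame of shelf between -0.004 and 0.004 m and ((x of block4 in the frame of shelf between -0.004 and 0.004 m and y of block4 in the frame of shelf between 0.024 and 0.25 m and angle between the y axis of block4 and the x axis of shelf, either way round below 0.1 rad) or (y of block4 in the frame of shelf between -0.004 and 0.004 m and x of block4 in the frame of shelf between 0.024 and 0.14 m and angle between the y axis of block4 and the y axis of shelf, either way round below 0.1 rad)) and z of block4 in the frame of shelf between -0.004 and 0.004 m), for 0.2 s.
At the end, for the whole second after the job is handed in: every block: heel within 4 mm of a rail's seam, sole within 4 mm of the board, square within 0.1 rad, centre 24 mm or more from the corner and 20 mm from the rail's end; brush tip down in the stand's hole; lid level on the pot within 8 mm of centre; all released and at rest (all of step 10 and linear speed of each of block1, block2, block3, block4, brush, lid below 0.02 m/s and horizontal distance between brush and stand below 0.014 m and z of brush in the frame of stand below 0.015 m and angle between brush's own z axis and vertical below 0.3 rad and horizontal distance between lid and pot below 0.008 m and z of lid in the frame of pot between 0.05 and 0.058 m and angle between lid's own z axis and vertical below 0.08 rad); the robot touches nothing.
It fails at once if the glue pot is tipped over (angle between pot's own z axis and vertical above 0.5 rad).
It fails at once if a bystander (hammer, tape, jar, square, pencil, offcut) is pushed out of its place (more than 30 mm) (distance of any of hammer, tape, jar, square, pencil, offcut from where it was at the start of the episode above 0.03 m).
Of block1, block2, block3, block4 only 2 to 4 are there at a start; the rules pass over those that are not, and their reading is None.
At some moment in a run one of block1, block2, block3, block4 may be knocked a few centimetres aside while the robot is not near it.
It also fails if it takes over 210 s, if anything falls off the work surface, if the arm or the gripper's body presses on something with over 40 N, if the wrist force passes 120 N, or if a joint passes its speed limit or range.

## Robot

A 7-joint arm with a two-finger parallel gripper is mounted at the origin on the work surface. World frame = base frame: x ahead of the robot, y to its left, z up, the work surface at z = 0. Lengths are in m, angles in rad, forces in N, time in s.
With the tool pointing down it reaches from about 0.35 to 0.9 m from the base axis. Payload 8.1 kg.
Tool frame: the origin (TCP) lies on the centre line of the jaws, within the pads' length; the fingertips stand 17 mm ahead of it and the grasp point (between the pads) lies 2 mm behind it (tip_extent is the z of the fingertips in the tool frame, in m); z points along the fingers, y is the line along which they close (so a half turn about z gives the same grasp; the last joint's range is limited). The gripper opens to 85 mm and grips with 20 to 120 N. Pads are 22 mm wide; open, the fingers measure 114 mm over their backs; the gripper's body (76 mm by 85 mm) begins 54 mm behind the grasp point. The pads swing forward as they close: fully open they stand 13 mm farther back than shut.
Start: joints at [1.108, 0.434, 0.025, 1.573, -0.012, 1.134, -0.075], TCP at [0.22, -0.585, 0.248] pointing down, gripper open.
Joint ranges: [-2.62, 2.62], [-0.44, 2.09], [-1.27, 1.32], [0.08, 2.57], [-1.32, 4.46], [0.12, 2], [-2.74, 2.74]. Speed limits (rad/s): [2.22, 2.22, 3.01, 3.01, 3.14, 3.14, 3.14].

## Interface

Orientations are given as a rotation vector (axis times angle).
In Python, from bench import state, snapshot, job_done, spot_in, tip_extent gives the robot as it stands. The module is installed in compiled form; this text tells all that it offers.
- The arm moves only by the shell command python3 -m jog 'ROWS'. ROWS is a JSON object of lists of equal length, an entry for each row: "delta_rot": the turn, a rotation vector about the tool's x, y, z in rad, a list of three; "linear": the shift along the tool's x, y, z in cm, a list of three; "jaw": the finger opening in cm, from 0 to 8.54. A call has 1 to 5 rows; each row shifts and turns the commanded pose from where the row before left it, along the tool's axes as they then stand; what a row does not reach is not made up. A row lasts 1/8 s, in which the tool goes at most 62.5 mm and 10.7 degrees, less where a joint would pass 70% of its speed; a pose out of reach is approached as far as the arm can. A call is refused whole if a number of a shift passes 6.25 or a number of a turn 0.188, either way. A call with a gripper value outside its range is refused whole. The fingers move at their own pace and stop on an object; the grip force is fixed at half the most. Time passes only in rows, so rows that do not move let the fingers close. It gives the time, the measured TCP pose, the force, the opening and the grip force at its end, in the units of the state.
- state(): the state, without advancing time (a new reading comes with each control period).
- snapshot(name): name is "side" or "top"; returns a dict with "frame" (420x560x3 uint8, red, green, blue), "K" (3x3 intrinsics, pixels), "world_from_camera" (4x4, takes a point from camera to world coordinates). Camera axes: x right, y down, z forward; pixel columns grow to the right and rows downward; lengths in m; the calibration is good to about 2 mm. A picture is of the moment at which its call begins. There is no depth.
- job_done(): hands the job in; it is judged then, once.
Trained networks look in a picture, given as the dict that the camera call returned (one of the last four; its "shot" number tells which), for a name from the list of things; names that differ only in an ending like _2 or _b are one class to them, and where a whole thing is asked for, a point or a joint stands for the part that bears it (a point fixed in the world has none). Each returns a list of dicts, best first, with "p" (0 to 1); they miss things now and then, are a little off and sometimes report something else, mostly with a low value. They report only what shows in the picture. A call takes as long as a camera call. They do not tell look-alikes from the thing itself.
- spot_in(picture, thing): "point" ([row, column] as shares, 0 to 1, of the picture: columns of its width, rows of its height, amid what is visible of it).
The state is a dict: "time": time; "joint_pos": joint angles; "joint_vel": joint speeds; "joint_torque": joint torques, N m; "eef_pos": TCP position; "tool_rot": TCP orientation; "ft_force": force on the tool from outside, world axes, zero at the start; "wrist_torque": the same for the moment, N m; "finger_gap": finger opening in m; "grip_force": force on a finger pad.
Only numpy, scipy, OpenCV 4.12 (cv2) and the standard library are available. Lean on these libraries where they do the work, as an engineer would, in place of code of your own. Each camera call takes 0.05 s, during which the arm holds its last target. There are 200 camera calls.

## Working session

There is one attempt and no reset: what is moved stays moved. The work goes in short steps, Python scripts to look and compute and a shell command to move; the robot and the scene stay as the last step left them, time stands still between calls to the robot, and variables do not carry over. Pictures are saved under pics/ and viewed, at most 14 in all, crops included, and the job is handed in when it is done.

```bash
ls; mkdir -p pics; cat > h.py <<'E'
import numpy as np, cv2
from bench import *
def save(s,n,box=None,k=1):
    f=s["frame"][:,:,::-1]
    if box: r0,r1,c0,c1=box; f=f[r0:r1,c0:c1]
    cv2.imwrite("pics/"+n,cv2.resize(f,None,fx=k,fy=k,interpolation=cv2.INTER_CUBIC))
def ray(s,rc):
    T=s["world_from_camera"]; d=T[:3,:3]@np.linalg.inv(s["K"])@[rc[1],rc[0],1.]
    return T[:3,3],d
def onz(s,rc,z):
    o,d=ray(s,rc); return o+d*(z-o[2])/d[2]
def proj(s,p):
    T=s["world_from_camera"]; c=T[:3,:3].T@(np.asarray(p,float)-T[:3,3]); u=s["K"]@c; return u[1]/u[2],u[0]/u[2]
def tri(s1,a,s2,b):
    o,d=ray(s1,a);p,e=ray(s2,b);d=d/np.linalg.norm(d);e=e/np.linalg.norm(e)
    t=np.linalg.lstsq(np.c_[d,-e],p-o,rcond=None)[0]; x,y=o+d*t[0],p+e*t[1]
    return (x+y)/2,np.linalg.norm(x-y)
E
python3 - <<'E'
from h import *
np.set_printoptions(precision=3,suppress=True)
print(state()); print(tip_extent)
S={n:snapshot(n) for n in("top","side")}
for n,s in S.items():
    save(s,n+"0.png",k=1.42); print(n,s["K"],s["world_from_camera"])
for t in "shelf block1 brush stand pot lid hammer tape jar square pencil offcut".split():
    for n,s in S.items():
        print(t,n,[(round(d["p"],2),round(d["point"][0]*420),round(d["point"][1]*560)) for d in spot_in(s,t)])
E
```

```text
pics
{'time': 0.0, 'joint_pos': array([ 1.108,  0.435,  0.025,  1.574, -0.012,  1.134, -0.075]), 'joint_vel': array([-0.001,  0.002,  0.002, -0.   ,  0.001, -0.   , -0.   ]), 'joint_torque': array([  0.   , -67.048,   1.025, -31.621,   0.016,   0.013,  -0.   ]), 'eef_pos': array([ 0.22 , -0.585,  0.248]), 'tool_rot': array([-3.089, -0.562,  0.001]), 'ft_force': array([-0.099,  0.412, -0.238]), 'wrist_torque': array([ 0.01 , -0.006,  0.009]), 'grip_force': 0.0, 'finger_gap': 0.085434373294712}
0.017
top [[384.499   0.    275.162]
 [  0.    384.499 205.105]
 [  0.      0.      1.   ]] [[ 0.116 -0.972  0.203  0.337]
 [-0.993 -0.114  0.024 -0.005]
 [-0.    -0.204 -0.979  1.005]
 [ 0.     0.     0.     1.   ]]
side [[491.658   0.    284.715]
 [  0.    491.658 204.173]
 [  0.      0.      1.   ]] [[-1.    -0.026  0.015  0.506]
 [-0.029  0.724 -0.689  0.919]
 [ 0.007 -0.689 -0.725  1.035]
 [ 0.     0.     0.     1.   ]]
shelf top [(0.77, 206, 294)]
shelf side [(0.66, 210, 278)]
block1 top [(0.8, 205, 458), (0.78, 178, 409), (0.74, 244, 437), (0.7, 218, 414), (0.65, 286, 346), (0.64, 259, 40
[... 224 characters left out ...]
, 288, 335), (0.39, 128, 297), (0.29, 139, 277)]
stand top []
stand side [(0.93, 317, 328)]
pot top [(0.65, 212, 173), (0.46, 208, 294)]
pot side [(0.76, 320, 289)]
lid top [(0.62, 200, 161)]
lid side [(0.62, 302, 284)]
hammer top [(0.67, 211, 292), (0.55, 144, 404)]
hammer side [(0.65, 146, 216)]
tape top [(0.58, 140, 180)]
tape side [(0.63, 307, 215)]
jar top [(0.81, 229, 92)]
jar side [(0.74, 303, 285), (0.63, 385, 331)]
square top [(0.56, 292, 447), (0.42, 209, 293)]
square side [(0.67, 128, 341), (0.46, 212, 278)]
pencil top [(0.62, 262, 203)]
pencil side [(0.68, 270, 351), (0.59, 322, 289), (0.55, 384, 329)]
offcut top [(0.74, 162, 119), (0.63, 236, 146)]
offcut side [(0.57, 372, 235)]
```

View pics/top0.png

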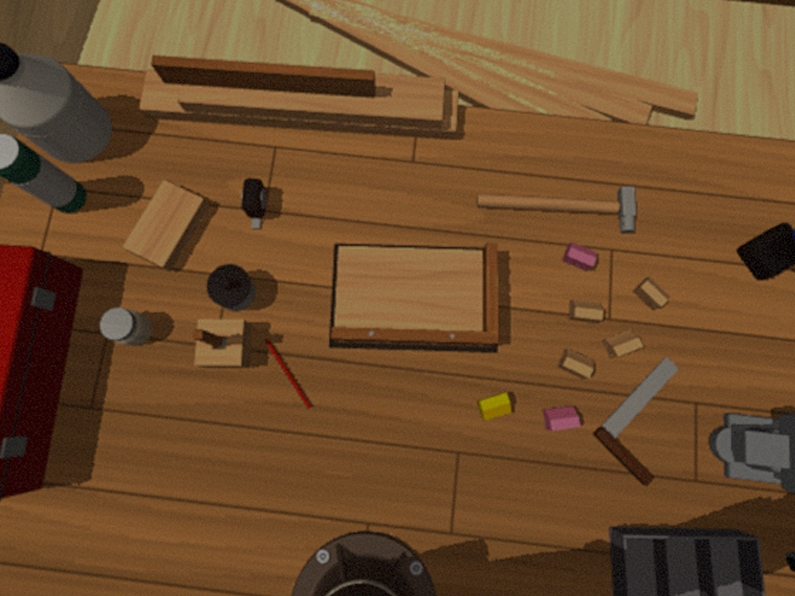

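View pics/side0.png

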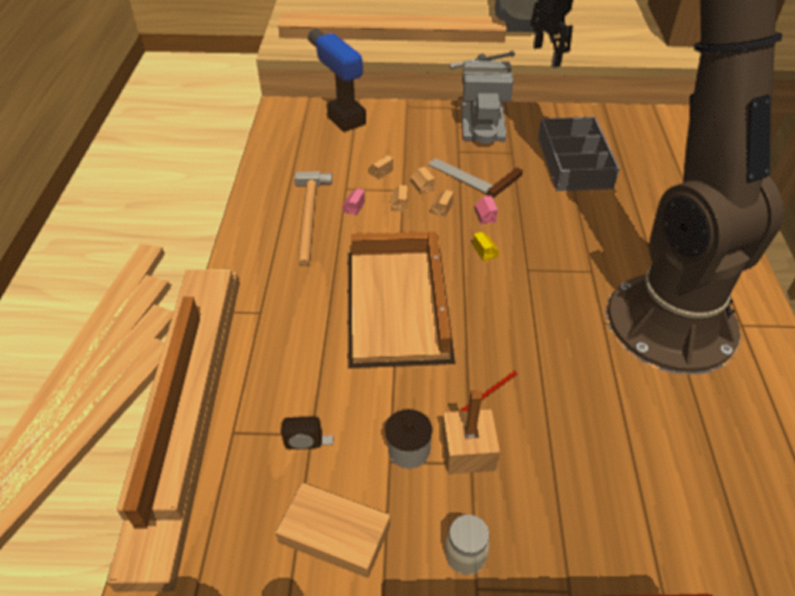

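The pictures show four pine blocks near top pixels (col 460, row 206), (413, 219), (439, 243) and (406, 256). The pink look-alikes are at (409, 181) and (396, 294), and the yellow one is at (349, 285); I'll leave those alone. The shelf's long rail is on the robot side and its short rail is at -y. The pot with its black lid is at (163, 203), and the stand with the brush is at (154, 241). Next is one enlarged composite to confirm.

```bash
python3 - <<'E'
from h import *
t=snapshot("top"); s=snapshot("side")
np.savez("t0.npz",**{k:t[k] for k in("frame","K","world_from_camera")});np.savez("s0.npz",**{k:s[k] for k in("frame","K","world_from_camera")})
def c(s,r0,r1,c0,c1,w,h): return cv2.resize(s["frame"][r0:r1,c0:c1,::-1],(w,h),interpolation=cv2.INTER_CUBIC)
A=c(t,165,265,390,480,270*1,300); 
im=np.zeros((600,800,3),np.uint8)
im[:300,:400]=c(t,170,270,385,485+33,400,300)
im[:300,400:]=c(s,100,175,240,340,400,300)
im[300:,:400]=c(t,170,270,120,253,400,300)
im[300:,400:]=c(s,265,340,260,360,400,300)
cv2.imwrite("pics/c1.png",im)
def show(n,pts,s):
    print(n,[tuple(s["frame"][r,c]) for r,c in pts])
show("top blk,bench,rail,board,lid",[(206,460),(219,413),(230,425),(240,300),(205,285),(203,163)],t)
E
```

```text
top blk,bench,rail,board,lid [(np.uint8(152), np.uint8(114), np.uint8(69)), (np.uint8(151), np.uint8(115), np.uint8(69)), (np.uint8(106), np.uint8(71), np.uint8(32)), (np.uint8(75), np.uint8(44), np.uint8(26)), (np.uint8(153), np.uint8(111), np.uint8(67)), (np.uint8(22), np.uint8(22), np.uint8(6))]
```

View pics/c1.png

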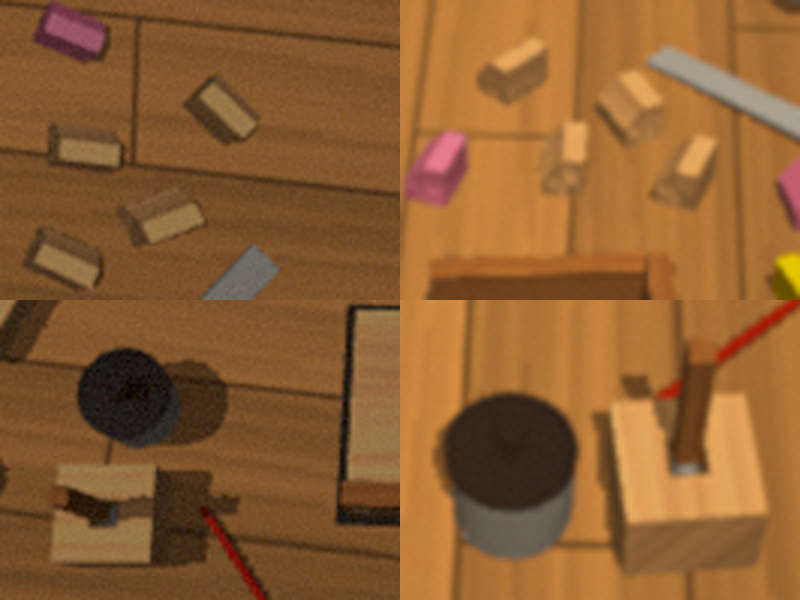

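```bash
cat > fit.py <<'E'
from h import *
from scipy.optimize import minimize
from scipy.spatial.transform import Rotation as R
U=4
def prism(sec,ax_pts):  # sec: 2D polygon (p,q), extruded; ax_pts(p,q,e)->3D, e=0/1
    n=len(sec); a=[ax_pts(*s,0) for s in sec]; b=[ax_pts(*s,1) for s in sec]
    return [a,b]+[[a[i],a[(i+1)%n],b[(i+1)%n],b[i]] for i in range(n)]
def orient(F):
    F=[np.array(f,float) for f in F]; c=np.mean(np.vstack(F),0); o=[]
    for f in F:
        n=np.cross(f[1]-f[0],f[2]-f[1]); o.append((f,n if n@(f.mean(0)-c)>0 else -n))
    return o
box=lambda x0,x1,y0,y1,z0,z1: prism([(x0,y0),(x1,y0),(x1,y1),(x0,y1)],lambda p,q,e:(p,q,(z0,z1)[e]))
block=prism([(0,0),(.036,0),(.036,.018),(.018,.036),(0,.036)],lambda p,q,e:((-.025,.025)[e],p,q))
th=np.linspace(0,2*np.pi,32,endpoint=False)
cyl=lambda r,z0,z1: prism([(r*np.cos(t),r*np.sin(t)) for t in th],lambda p,q,e:(p,q,(z0,z1)[e]))
def prep(s,p0,rad):
    r,c=proj(s,p0); m=int(rad*s["K"][0,0]/np.linalg.norm(s["world_from_camera"][:3,3]-p0))+1
    r0,c0=max(0,int(r)-m),max(0,int(c)-m); r1,c1=min(420,int(r)+m),min(560,int(c)+m)
    f=cv2.resize(s["frame"][r0:r1,c0:c1].astype(np.float32),None,fx=U,fy=U,interpolation=cv2.INTER_CUBIC)
    return s,f,r0,c0
def render(v,parts,p):
    s,f,r0,c0=v; L=np.zeros(f.shape[:2],np.uint8); T=s["world_from_camera"]; A=R.from_euler("z",p[3]).as_matrix(); k=0
    for part in parts:
        for F,n in part:
            k+=1; W=F@A.T+p[:3]
            if (A@n)@(W.mean(0)-T[:3,3])>=0: continue
            C=(W-T[:3,3])@T[:3,:3]; u=C@s["K"].T; u=u[:,:2]/u[:,2:]
            q=((u-[c0,r0]+.5)*U-.5)*16
            cv2.fillConvexPoly(L,np.round(q).astype(np.int32),k,shift=4)
    return L
def cost(p,V,parts,clip):
    e=0
    for v in V:
        L=render(v,parts,p).ravel(); f=v[1].reshape(-1,3); n=np.bincount(L)
        mu=np.stack([np.bincount(L,f[:,i]) for i in range(3)],1)/np.maximum(n,1)[:,None]
        e+=np.minimum(((f-mu[L])**2).sum(1),clip).mean()
    return e
def fit(S,parts,p0,rad,yaws=(0,),zfree=False,clip=4000,mid=.02):
    V=[prep(s,np.array(p0[:3])+[0,0,mid],rad) for s in S]; best=[]
    for y in yaws:
        g=lambda q:cost([q[0],q[1],q[3] if zfree else p0[2],q[2]],V,parts,clip)
        q0=np.array([p0[0],p0[1],y]+([p0[2]] if zfree else []))
        sx=np.vstack([q0]+[q0+d for d in np.diag([.008,.008,.25 if len(yaws)>1 else .08,.006][:len(q0)])])
        r=minimize(g,q0,method="Nelder-Mead",options=dict(initial_simplex=sx,xatol=1e-4,fatol=1e-2))
        best.append((r.fun,r.x))
    return sorted(best,key=lambda b:b[0])
def draw(s,im,parts,p,col):
    A=R.from_euler("z",p[3]).as_matrix();T=s["world_from_camera"]
    for part in parts:
        for F,n in part:
            W=F@A.T+p[:3]
            if (A@n)@(W.mean(0)-T[:3,3])>=0: continue
            q=np.array([proj(s,w)[::-1] for w in W]); cv2.polylines(im,[np.round(((q+.5)*4-.5)*16).astype(np.int32)],True,col,1,shift=4)
BL=[orient(block)]
SH=[orient(box(0,.16,0,.27,-.018,0)),orient(box(-.02,0,-.02,.27,0,.045)),orient(box(-.02,.16,-.02,0,0,.045))]
ST=[orient(box(-.04,.04,-.04,.04,0,.06))]
POT=[orient(cyl(.036,0,.06)),orient(cyl(.039,.06,.064))]
HN=[orient(box(-.008,.008,-.008,.008,.066,.167))]
E
cat > m1.py <<'E'
from fit import *
np.set_printoptions(precision=4,suppress=True)
S=[dict(np.load(f)) for f in("t0.npz","s0.npz")]
ys=np.arange(0,6.2,np.pi/4); O=[]
for rc in [(206,460),(219,413),(243,439),(256,406)]:
    p0=onz(S[0],rc,.03); p0[2]=0
    b=fit(S,BL,p0,.05,ys); print("block",[(round(f,1),x.round(4)) for f,x in b[:3]])
    z=fit(S,BL,[*b[0][1][:2],0],.05,[b[0][1][2]],True); print("  z free",z[0][1]); O.append((BL,[*b[0][1][:2],0,b[0][1][2]]))
for n,P,rc,z0,rad,m in [("pot",POT,(203,163),.064,.06,.03),("stand",ST,(241,154),.06,.07,.03),("shelf",SH,(206,292),.021,.2,0)]:
    p0=onz(S[0],rc,z0); p0[2]=.021 if n=="shelf" else 0
    if n=="shelf": p0[:2]-=[.08,.135]
    if n=="shelf": b=fit(S,P,p0,.24,zfree=False,mid=0)
    else: b=fit(S,P,p0,rad,mid=m)
    z=fit(S,P,[*b[0][1][:2],p0[2]],rad if n!="shelf" else .24,[b[0][1][2]],True,mid=m)
    print(n,b[0][0],b[0][1],"zfree",z[0][1]); O.append((P,[*b[0][1][:2],p0[2],b[0][1][2]]))
sx=O[5][1]; b=fit(S[:],HN,[sx[0],sx[1],0],.05,[sx[3]],mid=.12); print("handle",b[0]); O.append((HN,[*b[0][1][:2],0,b[0][1][2]]))
im=np.zeros((600,800,3),np.uint8)
bigs=[cv2.resize(s["frame"][:,:,::-1],None,fx=4,fy=4,interpolation=cv2.INTER_CUBIC) for s in S]
for s,g in zip(S,bigs):
    for P,p in O: draw(s,g,P,p,(255,255,0))
im[:300,:400]=bigs[0][180*4:180*4+300,385*4:385*4+400]; im[:300,400:]=bigs[1][100*4:100*4+300,240*4:240*4+400]
im[300:,:400]=cv2.resize(bigs[0][170*4:270*4,125*4:258*4],(400,300)); im[300:,400:]=bigs[1][265*4:340*4,260*4:360*4]
cv2.imwrite("pics/c2.png",im)
im=np.hstack([cv2.resize(bigs[0][160*4:260*4,220*4:360*4],(400,286)),cv2.resize(bigs[1][155*4:265*4,225*4:335*4],(400,400))[:286]]); cv2.imwrite("pics/c3.png",im)
E
python3 m1.py
```

```text
block [(np.float64(261.2), array([ 0.583 , -0.4495,  3.9837])), (np.float64(266.5), array([ 0.5829, -0.4493,  4.0093])), (np.float64(555.6), array([ 0.5983, -0.4614,  0.8395]))]
  z free [ 0.5826 -0.4488  4.0004  0.001 ]
block [(np.float64(692.4), array([ 0.5304, -0.3396,  4.7059])), (np.float64(692.6), array([ 0.5302, -0.3389,  4.6944])), (np.float64(761.1), array([ 0.5493, -0.3391,  1.5552]))]
  z free [ 0.5301 -0.3391  4.7051  0.0007]
block [(np.float64(907.0), array([ 0.4794, -0.4156,  5.2016])), (np.float64(1041.6), array([ 0.4961, -0.4071,  2.0501])), (np.float64(1041.7), array([ 0.4961, -0.4071,  2.0491]))]
  z free [ 0.4794 -0.4144  5.2014  0.0025]
block [(np.float64(576.3), array([ 0.4329, -0.3215,  4.3622])), (np.float64(576.9), array([ 0.4329, -0.3216,  4.3598])), (np.float64(578.8), array([ 0.4327, -0.3219,  4.3657]))]
  z free [ 0.4325 -0.3207  4.368   0.0022]
pot 1433.7089799001492 [ 0.5109  0.3036 -0.0469] zfree [ 0.5108  0.3033  0.0085 -0.0011]
stand 2136.5216795091246 [0.4104 0.3036 0.1158] zfree [ 0.4104  0.3036  0.1169 -0.0007]
shelf 1132.7246998893065 [ 0.4804 -0.1549  0.0839] zfree [ 0.4806 -0.1558  0.084   0.0195]
handle (np.float64(2748.237808103094), array([ 0.4101,  0.3041, -0.0949]))
```

View pics/c2.png

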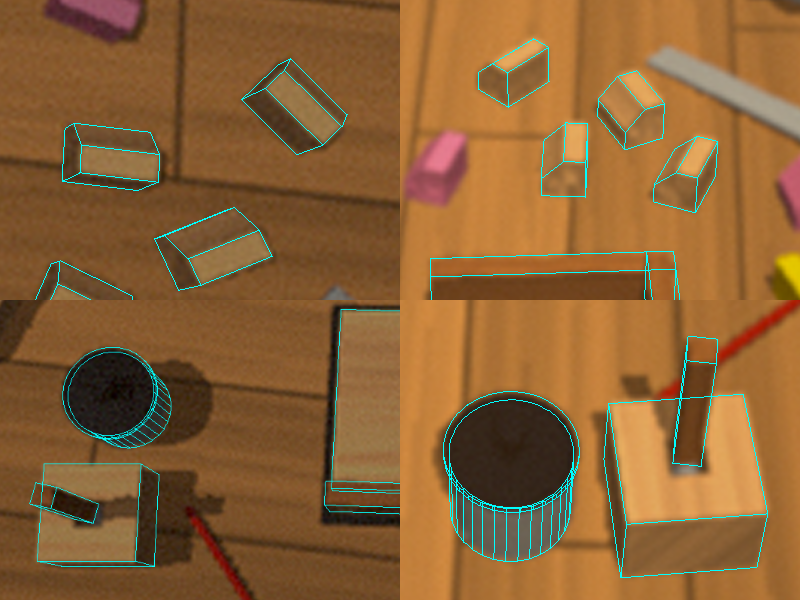

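View pics/c3.png

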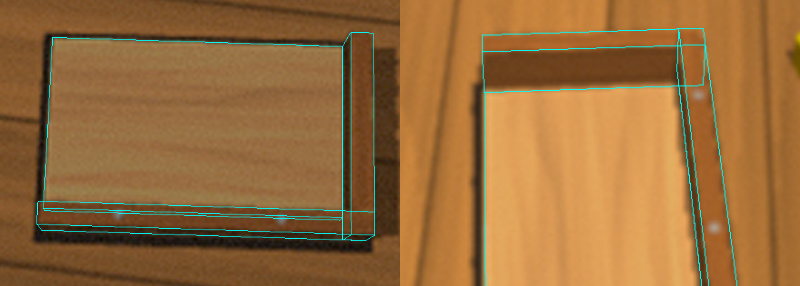

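The fits match both pictures within about 2 mm: four pine blocks with known bevel sides, the pot, the stand, the shelf and the brush handle. Now the lid.

```bash
cat > go.py <<'E'
import sys; from h import *
from scipy.spatial.transform import Rotation as R
# go.py x y z yaw : remaining move in the tool's axes (cm), turn about tool z
s=state(); A=R.from_rotvec(s["tool_rot"]).as_matrix(); np.set_printoptions(precision=3,suppress=True)
yaw=np.arctan2(A[1,0],A[0,0])
print("t %.2f pos"%s["time"],s["eef_pos"],"yaw %.3f tilt %.3f"%(yaw,np.arccos(-A[2,2])),"F",s["ft_force"],"gap %.4f grip %.1f"%(s["finger_gap"],s["grip_force"]))
if len(sys.argv)>3:
    v=list(map(float,sys.argv[1:])); d=np.array(v[:3])-s["eef_pos"]
    print("linear now",A.T@d*100, "dist cm",np.linalg.norm(d)*100)
    if len(v)>3:
        B=R.from_euler("z",v[3])*R.from_euler("x",np.pi); print("linear after turn",B.as_matrix().T@d*100,"turn",(R.from_matrix(A).inv()*B).as_rotvec())
E
python3 -m jog '{"delta_rot":[[0,0,0.18],[0,0,0.18],[0,0,0],[0,0,0],[0,0,0]],"linear":[[0,0,0],[0,0,0],[3.8,-4.7,0],[3.8,-4.7,0],[3.8,-4.7,0]],"jaw":[6,6,6,6,6]}'
python3 -m jog '{"delta_rot":[[0,0,0],[0,0,0],[0,0,0],[0,0,0],[0,0,0]],"linear":[[3.8,-4.7,0],[3.8,-4.7,0],[3.8,-4.7,0],[0.6,-6,0],[0.6,-6,0]],"jaw":[6,6,6,6,6]}'
python3 -m jog '{"delta_rot":[[0,0,0],[0,0,0],[0,0,0],[0,0,0],[0,0,0]],"linear":[[0.6,-6,0],[0.6,-6,0],[0.6,-6,0],[0.6,-6,0],[0.6,-6,0]],"jaw":[6,6,6,6,6]}'
python3 go.py 0.511 0.3036 0.22 0
python3 - <<'E'
from h import *
s=dict(np.load("t0.npz"))
for n,rc in [("pencil tip",(240,189)),("pencil end",(286,218)),("tape",(140,180))]: print(n,onz(s,rc,.01 if n[0]=="p" else .03))
E
```

```text
time: 2.02
eef_pos: [0.3351, -0.4426, 0.2485]
tool_rot: [3.141, -0.001, 0.001]
ft_force: [1.2, -1.0, 0.2]
finger_gap: 0.0602
grip_force: 0.0
time: 2.65
eef_pos: [0.4606, -0.1811, 0.2483]
tool_rot: [3.141, 0.0, 0.001]
ft_force: [1.6, 1.4, 0.3]
finger_gap: 0.0601
grip_force: 0.0
time: 3.28
eef_pos: [0.4903, 0.1188, 0.2486]
tool_rot: [-3.142, 0.001, -0.001]
ft_force: [1.3, -0.8, 0.5]
finger_gap: 0.0599
grip_force: 0.0
t 3.27 pos [0.49  0.119 0.249] yaw -0.001 tilt 0.001 F [ 1.285 -0.833  0.509] gap 0.0599 grip 0.0
linear now [  2.053 -18.484   2.865] dist cm 18.817216258535158
linear after turn [  2.067 -18.483   2.863] turn [-0.    -0.001 -0.001]
pencil tip [0.42534376 0.23037218 0.01      ]
pencil end [0.31844898 0.13853544 0.01      ]
tape [0.68684206 0.29315244 0.03      ]
```

```bash
python3 -m jog '{"delta_rot":[[0,0,0],[0,0,0],[0,0,0],[0,0,0],[0,0,0]],"linear":[[0.7,-6.1,0],[0.7,-6.1,0],[0.6,-6.1,0],[0,0,5],[0,0,5]],"jaw":[6,6,6,6,6]}'
python3 go.py 0.511 0.3036 0.086 0
```

```text
time: 3.9
eef_pos: [0.5104, 0.3012, 0.1474]
tool_rot: [-3.141, -0.002, -0.002]
ft_force: [1.3, -0.0, -0.1]
finger_gap: 0.06
grip_force: 0.0
t 3.90 pos [0.51  0.301 0.147] yaw 0.001 tilt 0.002 F [ 1.272 -0.003 -0.128] gap 0.0600 grip 0.0
linear now [ 0.048 -0.234  6.139] dist cm 6.14369591404154
linear after turn [ 0.056 -0.24   6.139] turn [-0.001 -0.001  0.001]
```

```bash
python3 -m jog '{"delta_rot":[[0,0,0],[0,0,0],[0,0,0],[0,0,0],[0,0,0]],"linear":[[0,-0.2,4],[0,0,2.1],[0,0,0],[0,0,0],[0,0,0]],"jaw":[6,6,6,0.5,0.5]}'
python3 -m jog '{"delta_rot":[[0,0,0],[0,0,0],[0,0,0],[0,0,0],[0,0,0]],"linear":[[0,0,0],[0,0,0],[0,0,0],[0,0,0],[0,0,-2]],"jaw":[0.5,0.5,0.5,0.5,0.5]}'
python3 go.py 0.54 0.185 0.15 0
```

```text
time: 4.53
eef_pos: [0.511, 0.3024, 0.0887]
tool_rot: [-3.14, 0.001, -0.003]
ft_force: [0.0, -0.3, 0.6]
finger_gap: 0.0243
grip_force: 0.0
time: 5.15
eef_pos: [0.5098, 0.3014, 0.1072]
tool_rot: [3.141, -0.001, -0.002]
ft_force: [0.3, 1.1, -0.2]
finger_gap: 0.0162
grip_force: 58.6
t 5.15 pos [0.51  0.301 0.107] yaw -0.000 tilt 0.002 F [ 0.321  1.052 -0.249] gap 0.0162 grip 58.6
linear now [ 3.022 11.644 -4.277] dist cm 12.767553628337483
linear after turn [ 3.023 11.641 -4.284] turn [ 0.001  0.001 -0.   ]
```

```bash
python3 -m jog '{"delta_rot":[[0,0,0],[0,0,0],[0,0,0],[0,0,0],[0,0,0]],"linear":[[0,0,-4.3],[1.5,5.8,0],[1.5,5.8,0],[0,0,5],[0,0,4]],"jaw":[0.5,0.5,0.5,0.5,0.5]}'
python3 go.py 0.54 0.185 0.035 0
```

```text
time: 5.78
eef_pos: [0.541, 0.1846, 0.06]
tool_rot: [-3.141, 0.005, -0.003]
ft_force: [0.5, -0.5, -0.8]
finger_gap: 0.0161
grip_force: 58.7
t 5.78 pos [0.541 0.185 0.06 ] yaw -0.003 tilt 0.002 F [ 0.511 -0.465 -0.801] gap 0.0161 grip 58.7
linear now [-0.105 -0.042  2.501] dist cm 2.5039588245213342
linear after turn [-0.101 -0.043  2.502] turn [-0.    -0.002 -0.003]
```

```bash
python3 -m jog '{"delta_rot":[[0,0,0],[0,0,0],[0,0,0],[0,0,0],[0,0,0]],"linear":[[0,0,2.4],[0,0,0],[0,0,0],[0,0,0],[0,0,-5.5]],"jaw":[0.5,0.5,4,5,5]}'
python3 -m jog '{"delta_rot":[[0,0,0],[0,0,0],[0,0,0],[0,0,0],[0,0,-0.117]],"linear":[[0,0,-5.5],[0,0,-5.5],[-4.3,-4,0],[-4.3,-4,0],[-4.3,-4,0]],"jaw":[5,5,5,5,5]}'
python3 go.py 0.41 0.304 0.12 0.117
python3 - <<'E'
from fit import *
S=[snapshot("top"),snapshot("side")]
lid=[orient(cyl(.039,.006,.010))]
print("lid",fit(S,lid,[.541,.185,0],.055,mid=0)[0])
print("pot",fit(S,[orient(cyl(.036,0,.06))],[.511,.3036,0],.055,mid=.03)[0])
im=np.zeros((400,800,3),np.uint8)
for i,(s,b) in enumerate(zip(S,[(170,270,120,220),(230,330,260,360)])): im[:,400*i:400*i+400]=cv2.resize(s["frame"][b[0]:b[1],b[2]:b[3],::-1],(400,400),interpolation=cv2.INTER_CUBIC)
cv2.imwrite("pics/c4.png",im)
E
```

```text
time: 6.4
eef_pos: [0.5381, 0.1849, 0.0893]
tool_rot: [3.139, -0.0, -0.01]
ft_force: [0.7, -0.3, 1.3]
finger_gap: 0.05
grip_force: 0.0
time: 7.02
eef_pos: [0.4101, 0.3071, 0.2024]
tool_rot: [-3.135, -0.186, -0.003]
ft_force: [0.5, 0.5, -0.5]
finger_gap: 0.0502
grip_force: 0.0
t 7.03 pos [0.41  0.307 0.202] yaw 0.118 tilt 0.002 F [ 0.453  0.459 -0.51 ] gap 0.0502 grip 0.0
linear now [-0.06   0.316  8.244] dist cm 8.24987973327569
linear after turn [-0.043  0.31   8.244] turn [-0.001 -0.002  0.001]
lid (np.float64(1832.1340066227883), array([0.5397738 , 0.18613536, 0.03028305]))
pot (np.float64(2541.469562618), array([0.50972072, 0.30331712, 0.03314924]))
```

View pics/c4.png

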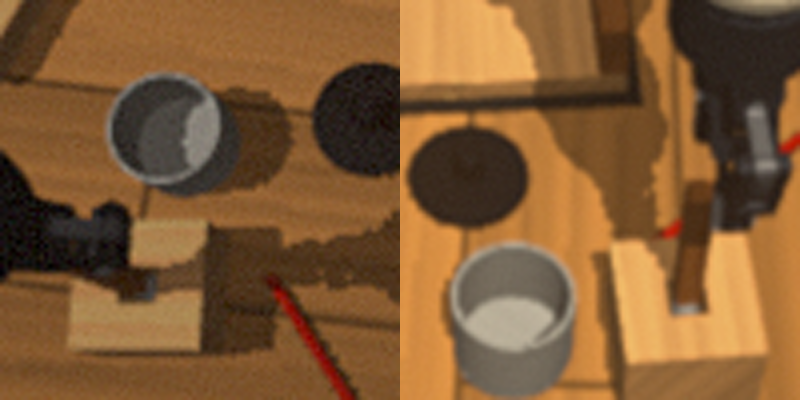

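```bash
python3 -m jog '{"delta_rot":[[0,0,0],[0,0,0],[0,0,0],[0,0,0],[0,0,0]],"linear":[[0,0.3,4],[0,0,4.2],[0,0,0],[0,0,0],[0,0,0]],"jaw":[5,5,5,0.5,0.5]}'
python3 -m jog '{"delta_rot":[[0,0,0],[0,0,0],[0,0,0],[0,0,0],[0,0,0]],"linear":[[0,0,0],[0,0,0],[0,0,-4],[0,0,-5],[0,0,0]],"jaw":[0.5,0.5,0.5,0.5,0.5]}'
python3 go.py 0.51 0.303 0.215 0.117
python3 - <<'E'
from fit import *
S=[snapshot("top"),snapshot("side")]; e=state()["eef_pos"]
for z in (0,):
  print(fit(S,[orient(box(-.008,.008,-.008,.008,.056,.090)),orient(cyl(.006,0,.03))],[e[0],e[1],e[2]-.115],.05,[.117],True,mid=.05)[0])
im=np.zeros((400,800,3),np.uint8)
for i,s in enumerate(S):
    r,c=map(int,proj(s,e-[0,0,.08])); r=max(50,min(r,370)); im[:,400*i:400*i+400]=cv2.resize(s["frame"][r-50:r+50,c-50:c+50,::-1],(400,400),interpolation=cv2.INTER_CUBIC)
    print(s["shot"],r,c,"tip expected at",[ (a-r+50)*4 if k==0 else (a-c+50)*4 for k,a in enumerate(proj(s,e-[0,0,.115]))])
cv2.imwrite("pics/c5.png",im)
E
```

```text
time: 7.75
eef_pos: [0.4127, 0.3037, 0.1211]
tool_rot: [-3.135, -0.183, -0.004]
ft_force: [-0.7, -1.9, 8.8]
finger_gap: 0.0152
grip_force: 58.8
time: 8.38
eef_pos: [0.4135, 0.3049, 0.214]
tool_rot: [-3.131, -0.183, -0.011]
ft_force: [0.1, 0.2, -1.4]
finger_gap: 0.0151
grip_force: 58.7
t 8.38 pos [0.413 0.305 0.214] yaw 0.117 tilt 0.009 F [ 0.15   0.182 -1.415] gap 0.0151 grip 58.7
linear now [ 9.566  1.31  -0.04 ] dist cm 9.655106368279561
linear after turn [ 9.565  1.315 -0.105] turn [-0.004 -0.007 -0.   ]
(np.float64(4501.102255563318), array([0.4131025 , 0.31298673, 0.40237028, 0.13824981]))
7 236 145 tip expected at [np.float64(207.5645909767553), np.float64(219.97475375461352)]
8 286 332 tip expected at [np.float64(236.64321538437684), np.float64(198.3872542612362)]
```

View pics/c5.png

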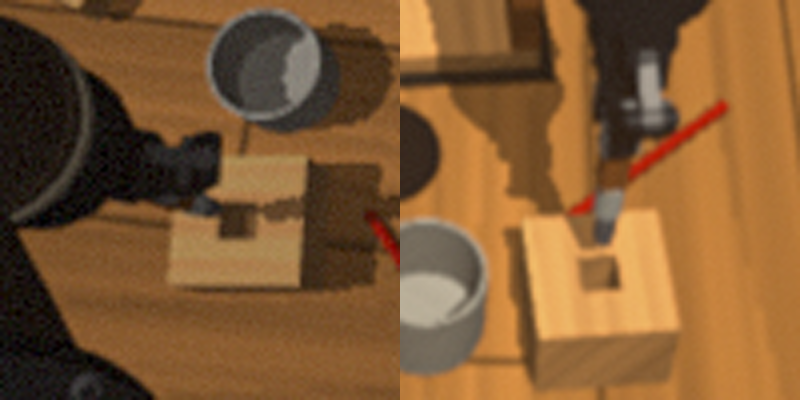

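```bash
python3 - <<'E'
from h import *
t=dict(np.load("t0.npz"));s=dict(np.load("s0.npz"))
print(tri(t,(239.25,148.25),s,(296.75,332.75)))
E
python3 -m jog '{"delta_rot":[[0,0,0],[0,0,0],[0,0,0],[0,0,0],[0,0,0]],"linear":[[4.8,0.65,0],[4.8,0.65,0],[0,0,0],[0,0,4.2],[0,0,4.2]],"jaw":[0.5,0.5,0.5,0.5,0.5]}'
python3 -m jog '{"delta_rot":[[0,0,0],[0,0,0],[0,0,0],[0,0,0],[0,0,0]],"linear":[[0,0,0],[0,0,0],[0,0,0],[0,0,0],[0,0,0]],"jaw":[0.5,0.5,0.5,0.5,0.5]}'
python3 go.py 0.46 0.1 0.18 0.117
```

```text
(array([0.40890574, 0.30673799, 0.09445515]), np.float64(0.001118938965367101))
time: 9.1
eef_pos: [0.5076, 0.3011, 0.1236]
tool_rot: [3.136, 0.184, -0.001]
ft_force: [0.6, -0.4, -0.6]
finger_gap: 0.0152
grip_force: 58.7
time: 9.72
eef_pos: [0.5086, 0.3013, 0.1257]
tool_rot: [-3.136, -0.183, -0.001]
ft_force: [1.1, -0.2, -1.1]
finger_gap: 0.0153
grip_force: 58.6
t 9.72 pos [0.509 0.301 0.126] yaw 0.117 tilt 0.001 F [ 1.12  -0.249 -1.069] gap 0.0153 grip 58.6
linear now [-7.167 19.423 -5.439] dist cm 21.405820540968648
linear after turn [-7.178 19.421 -5.432] turn [-0.    -0.001 -0.   ]
```

```bash

python3 -m jog '{"delta_rot":[[0,0,0],[0,0,0.033],[0,0,0],[0,0,0],[0,0,0]],"linear":[[0,0,-4],[0,0,-4],[-1.33,4.8,0],[-1.33,4.8,0],[-1.33,4.8,0]],"jaw":[0.5,0.5,0.5,0.5,0.5]}'
python3 -m jog '{"delta_rot":[[0,0,0],[0,0,0],[0,0,0],[0,0,0],[0,0,0]],"linear":[[-1.33,4.8,0],[0,0,2],[0,0,2],[0,0,1.5],[0,0,0]],"jaw":[0.5,0.5,0.5,0.5,0.5]}'
python3 go.py 0.4715 0.105 0.139 0.084
python3 - <<'E'
from h import *
S=[snapshot("top"),snapshot("side")]; e=state()["eef_pos"]
im=np.zeros((400,800,3),np.uint8)
for i,s in enumerate(S):
    r,c=map(int,proj(s,e-[0,0,.115])); im[:,400*i:400*i+400]=cv2.resize(s["frame"][r-25:r+25,c-25:c+25,::-1],(400,400),interpolation=cv2.INTER_CUBIC); print(r-25,c-25)
cv2.imwrite("pics/c6.png",im)
E
```

```text
time: 10.35
eef_pos: [0.4804, 0.1529, 0.2056]
tool_rot: [3.139, 0.132, 0.001]
ft_force: [0.6, -0.8, -1.2]
finger_gap: 0.0153
grip_force: 58.8
time: 10.98
eef_pos: [0.4709, 0.1054, 0.1495]
tool_rot: [3.138, 0.132, -0.003]
ft_force: [-0.1, 0.6, 0.6]
finger_gap: 0.0154
grip_force: 58.8
t 10.97 pos [0.471 0.105 0.149] yaw 0.084 tilt 0.002 F [-0.149  0.565  0.576] gap 0.0154 grip 58.8
linear now [0.059 0.043 1.048] dist cm 1.0502388433180894
linear after turn [0.056 0.043 1.048] turn [0.    0.002 0.   ]
201 213
217 279
```

View pics/c6.png

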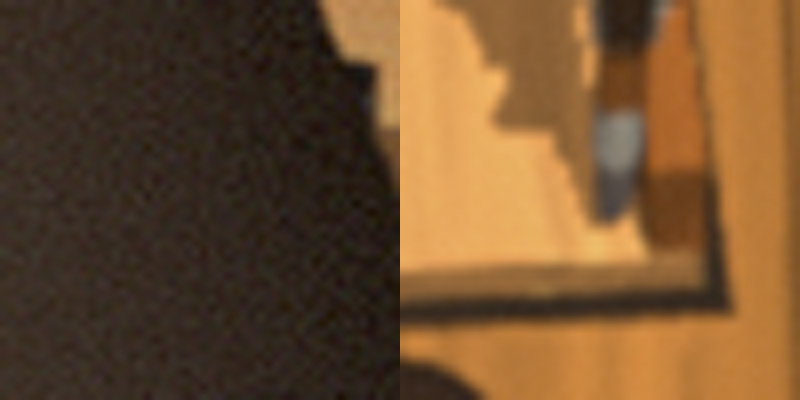

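```bash

python3 -m jog '{"delta_rot":[[0,0,0],[0,0,0],[0,0,0],[0,0,0]],"linear":[[-0.1,0,0.5],[0,0,0.3],[0,0,0.2],[0,0,0]],"jaw":[0.5,0.5,0.5,0.5]}'
python3 -m jog '{"delta_rot":[[0,0,0],[0,0,0]],"linear":[[0,0,0.2],[0,0,0]],"jaw":[0.5,0.5]}'
python3 go.py
```

```text
time: 11.58
eef_pos: [0.4705, 0.1054, 0.1402]
tool_rot: [3.139, 0.132, -0.0]
ft_force: [-1.0, 0.5, -1.2]
finger_gap: 0.0156
grip_force: 58.8
time: 11.82
eef_pos: [0.4705, 0.1053, 0.1382]
tool_rot: [3.139, 0.131, -0.0]
ft_force: [-0.9, -0.9, -1.0]
finger_gap: 0.0153
grip_force: 58.8
t 11.82 pos [0.47  0.105 0.138] yaw 0.084 tilt 0.000 F [-0.858 -0.872 -0.952] gap 0.0153 grip 58.8
```

```bash
for i in 1; do
python3 -m jog '{"delta_rot":[[0,0,0],[0,0,0]],"linear":[[0,0,0.15],[0,0,0]],"jaw":[0.5,0.5]}'
python3 -m jog '{"delta_rot":[[0,0,0],[0,0,0]],"linear":[[0,0,0.1],[0,0,0]],"jaw":[0.5,0.5]}'
python3 -m jog '{"delta_rot":[[0,0,0],[0,0,0]],"linear":[[0,0,0.1],[0,0,0]],"jaw":[0.5,0.5]}'; done | grep -E "pos|force"
```

```text
eef_pos: [0.4705, 0.1053, 0.1367]
ft_force: [-0.8, 0.6, 0.4]
grip_force: 58.8
eef_pos: [0.4705, 0.1054, 0.1357]
ft_force: [0.6, 1.3, 0.3]
grip_force: 58.8
eef_pos: [0.4709, 0.1055, 0.1355]
ft_force: [-1.7, -1.7, 9.0]
grip_force: 60.3
```

```bash

python3 -m jog '{"delta_rot":[[0,0,0],[0,0,0],[0,0,0],[0,0,0],[0,0,0]],"linear":[[0,0,-0.05],[0,0.5,0],[0,0.5,0],[0,0.5,0],[0,0.5,0]],"jaw":[0.5,0.5,0.5,0.5,0.5]}' | grep -E "pos|ft"
python3 -m jog '{"delta_rot":[[0,0,0],[0,0,0],[0,0,0],[0,0,0],[0,0,0]],"linear":[[0,0.5,0],[0,0.5,0],[0,0.5,0],[0,0.5,0],[0,0.5,0]],"jaw":[0.5,0.5,0.5,0.5,0.5]}' | grep -E "pos|ft"
python3 -m jog '{"delta_rot":[[0,0,0],[0,0,0],[0,0,0],[0,0,0],[0,0,0]],"linear":[[0,0.5,0],[0,0.5,0],[0,0.5,0],[0,0.5,0],[0,0.5,0]],"jaw":[0.5,0.5,0.5,0.5,0.5]}' | grep -E "pos|ft"
python3 -m jog '{"delta_rot":[[0,0,0],[0,0,0],[0,0,0],[0,0,0],[0,0,0]],"linear":[[0,0.5,0],[0,0.5,0],[0,0.5,0],[0,0.5,0],[0,0.5,0]],"jaw":[0.5,0.5,0.5,0.5,0.5]}' | grep -E "pos|ft"
python3 - <<'E'
from h import *
s=snapshot("side"); e=state()["eef_pos"]
r,c=map(int,proj(s,e-[0,0,.1145])); print(r-35,c-35); save(s,"c7.png",(r-35,r+35,c-35,c+35),8)
p=(e[:2]-[.4805,-.155]); print("tcp in shelf",p@[.9965,.0839],p@[-.0839,.9965])
E
```

```text
eef_pos: [0.4726, 0.0855, 0.1356]
ft_force: [0.3, 3.3, 5.5]
eef_pos: [0.4747, 0.0606, 0.1356]
ft_force: [-1.6, 3.8, 4.9]
eef_pos: [0.4767, 0.0356, 0.1356]
ft_force: [0.3, 3.7, 4.5]
eef_pos: [0.4788, 0.0108, 0.1356]
ft_force: [-1.0, 3.6, 5.8]
184 266
tcp in shelf 0.012180421294565542 0.16459009790037565
```

View pics/c7.png

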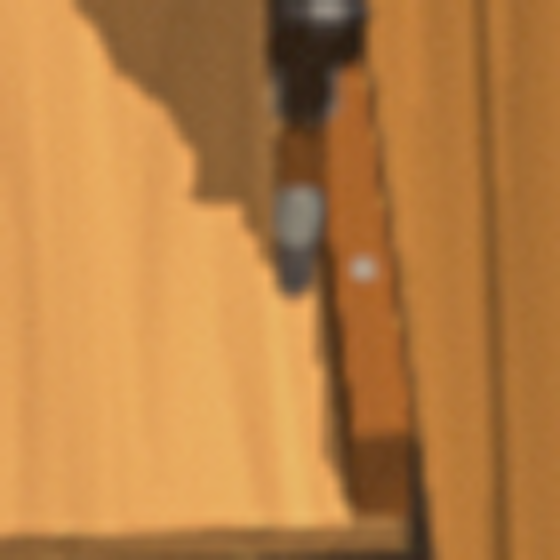

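```bash
python3 - <<'E'
from h import *
s=dict(np.load("s0.npz")); print(onz(s,(220.6,302.9),.022),state()["eef_pos"])
E
python3 -m jog '{"delta_rot":[[0,0,0],[0,0,0],[0,0,0],[0,0,0],[0,0,0]],"linear":[[-0.1,0.5,0],[0,0.5,0],[0,0.5,0],[0,0.5,0],[0,0.5,0]],"jaw":[0.5,0.5,0.5,0.5,0.5]}' | grep -E "pos|ft"
python3 -m jog '{"delta_rot":[[0,0,0],[0,0,0],[0,0,0],[0,0,0],[0,0,0]],"linear":[[0,0.5,0],[0,0.5,0],[0,0.5,0],[0,0.5,0],[0,0.5,0]],"jaw":[0.5,0.5,0.5,0.5,0.5]}' | grep -E "pos|ft"
python3 -m jog '{"delta_rot":[[0,0,0],[0,0,0],[0,0,0],[0,0,0],[0,0,0]],"linear":[[0,0.5,0],[0,0.5,0],[0,0.5,0],[0,0.5,0],[0,0.5,0]],"jaw":[0.5,0.5,0.5,0.5,0.5]}' | grep -E "pos|ft"
python3 -m jog '{"delta_rot":[[0,0,0],[0,0,0],[0,0,0],[0,0,0],[0,0,0]],"linear":[[0,0.5,0],[0,0.5,0],[0,0.5,0],[0,0.5,0],[0,0.5,0]],"jaw":[0.5,0.5,0.5,0.5,0.5]}' | grep -E "pos|ft"
python3 -m jog '{"delta_rot":[[0,0,0],[0,0,0],[0,0,0],[0,0,0],[0,0,0]],"linear":[[0,0.5,0],[0,0.5,0],[0,0.5,0],[0,0.5,0],[0,0.5,0]],"jaw":[0.5,0.5,0.5,0.5,0.5]}' | grep -E "pos|ft"
python3 -m jog '{"delta_rot":[[0,0,0],[0,0,0],[0,0,0],[0,0,0]],"linear":[[0,0.5,0],[0,0.5,0],[0,0.4,0],[0,0,0]],"jaw":[0.5,0.5,0.5,0.5]}' | grep -E "pos|ft"
python3 - <<'E'
from h import *
s=snapshot("side"); e=state()["eef_pos"]
r,c=map(int,proj(s,e-[0,0,.1145])); print(r-25,c-25); save(s,"c8.png",(r-25,r+25,c-25,c+25),8)
p=(e[:2]-[.4805,-.155]); print("tcp in shelf",p@[.9965,.0839],p@[-.0839,.9965])
E
```

```text
[0.47481122 0.01601851 0.022     ] [0.47882877 0.01002748 0.13554462]
eef_pos: [0.4798, -0.0142, 0.1356]
ft_force: [0.2, 3.5, 6.1]
eef_pos: [0.4818, -0.0391, 0.1355]
ft_force: [-0.7, 3.7, 7.3]
eef_pos: [0.4839, -0.064, 0.1356]
ft_force: [0.0, 3.6, 6.9]
eef_pos: [0.486, -0.0888, 0.1355]
ft_force: [0.4, 4.0, 7.5]
eef_pos: [0.4881, -0.1137, 0.1356]
ft_force: [0.8, 4.6, 7.7]
eef_pos: [0.4893, -0.1281, 0.1356]
ft_force: [0.5, 3.0, 6.8]
159 273
tcp in shelf 0.011024800391286407 0.02604757664155852
```

View pics/c8.png

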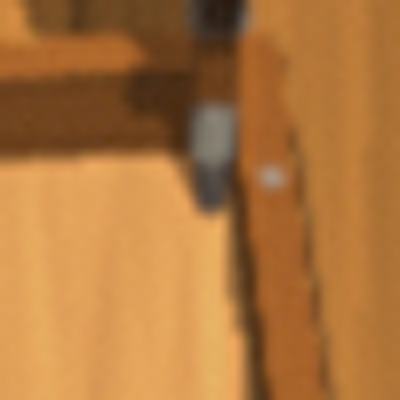

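```bash

python3 -m jog '{"delta_rot":[[0,0,0],[0,0,0],[0,0,0],[0,0,0],[0,0,0]],"linear":[[0,0,-3],[0,0,-4],[0.84,-6.07,0],[0.84,-6.07,0],[0.84,-6.07,0]],"jaw":[0.5,0.5,0.5,0.5,0.5]}' | grep -E "pos|ft"
python3 -m jog '{"delta_rot":[[0,0,0],[0,0,0],[0,0,0],[0,0,0],[0,0,0]],"linear":[[0.84,-6.07,0],[0.84,-6.07,0],[0.84,-6.07,0],[0.84,-6.07,0],[0,0,0]],"jaw":[0.5,0.5,0.5,0.5,0.5]}' | grep -E "pos|ft"
python3 go.py 0.512 0.3 0.13
```

```text
eef_pos: [0.4985, 0.0561, 0.205]
ft_force: [0.4, -0.0, -0.5]
eef_pos: [0.5104, 0.3056, 0.2045]
ft_force: [-1.2, -0.8, -0.4]
t 20.05 pos [0.51  0.306 0.204] yaw 0.091 tilt 0.003 F [-1.153 -0.788 -0.359] gap 0.0153 grip 59.1
linear now [0.121 0.592 7.448] dist cm 7.4719594289740145
```

```bash

python3 -m jog '{"delta_rot":[[0,0,0],[0,0,0],[0,0,0],[0,0,0],[0,0,0]],"linear":[[0.1,0.6,3.4],[0,0,4],[0,0,0],[0,0,0],[0,0,0]],"jaw":[0.5,0.5,0.5,0.5,0.5]}' | grep -E "pos|ft"
python3 -m jog '{"delta_rot":[[0,0,0],[0,0,0],[0,0,0],[0,0,0],[0,0,0]],"linear":[[0,0,0],[0,0,-4],[0,0,-4],[-0.62,5.55,0],[-0.62,5.55,0]],"jaw":[0.5,0.5,0.5,0.5,0.5]}' | grep -E "pos|ft"
python3 -m jog '{"delta_rot":[[0,0,0],[0,0,0],[0,0,0],[0,0,0],[0,0,0]],"linear":[[-0.62,5.55,0],[-0.62,5.55,0],[-0.62,5.55,0],[-0.62,5.55,0],[-0.62,5.55,0]],"jaw":[0.5,0.5,0.5,0.5,0.5]}' | grep -E "pos|ft"
python3 go.py 0.4997 -0.147 0.137 0.084
```

```text
eef_pos: [0.5146, 0.2949, 0.133]
ft_force: [-0.1, 0.5, -0.6]
eef_pos: [0.5108, 0.1823, 0.2125]
ft_force: [0.6, -1.6, -0.8]
eef_pos: [0.5029, -0.098, 0.2122]
ft_force: [0.8, 0.1, -0.9]
t 21.93 pos [ 0.503 -0.098  0.212] yaw 0.084 tilt 0.002 F [ 0.78   0.075 -0.872] gap 0.0152 grip 59.2
linear now [-0.746  4.855  7.523] dist cm 8.985300325354062
linear after turn [-0.734  4.859  7.522] turn [ 0.001 -0.002  0.   ]
```

```bash

python3 -m jog '{"delta_rot":[[0,0,0],[0,0,0],[0,0,0],[0,0,0],[0,0,0]],"linear":[[-0.7,4.5,0],[0,0,3.5],[0,0,3],[0,0,0.5],[0,0,0]],"jaw":[0.5,0.5,0.5,0.5,0.5]}' | grep -E "pos|ft"
python3 go.py 0.4997 -0.147 0.1355 0.084
python3 - <<'E'
from h import *
s=snapshot("side"); e=state()["eef_pos"]
r,c=map(int,proj(s,e-[0,0,.1145])); print(r-25,c-25); save(s,"c9.png",(r-25,r+25,c-25,c+25),8)
E
```

```text
eef_pos: [0.5001, -0.1415, 0.1421]
ft_force: [0.4, -0.2, -0.9]
t 22.55 pos [ 0.5   -0.141  0.142] yaw 0.084 tilt 0.001 F [ 0.415 -0.152 -0.889] gap 0.0151 grip 59.2
linear now [-0.09   0.544  0.659] dist cm 0.8595450963654072
linear after turn [-0.09   0.544  0.659] turn [ 0.    -0.001  0.   ]
154 269
```

View pics/c9.png

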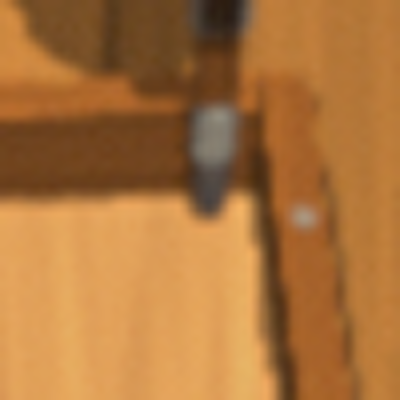

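```bash

python3 -m jog '{"delta_rot":[[0,0,0],[0,0,0],[0,0,0],[0,0,0],[0,0,0]],"linear":[[-0.1,0.55,0],[0,0,0.5],[0,0,0.2],[0,0,0],[0.5,0,0]],"jaw":[0.5,0.5,0.5,0.5,0.5]}' | grep -E "pos|ft"
python3 -m jog '{"delta_rot":[[0,0,0],[0,0,0],[0,0,0],[0,0,0],[0,0,0]],"linear":[[0.5,0,0],[0.5,0,0],[0.5,0,0],[0.5,0,0],[0.5,0,0]],"jaw":[0.5,0.5,0.5,0.5,0.5]}' | grep -E "pos|ft"
python3 go.py
python3 - <<'E'
from h import *
s=snapshot("side"); e=state()["eef_pos"]
r,c=map(int,proj(s,e-[0,0,.1145])); print(r-25,c-25); save(s,"c10.png",(r-25,r+25,c-25,c+25),8)
E
```

```text
eef_pos: [0.5039, -0.147, 0.1353]
ft_force: [-4.3, 0.5, 13.5]
eef_pos: [0.5277, -0.145, 0.1343]
ft_force: [-4.9, -0.2, 7.4]
t 23.85 pos [ 0.528 -0.145  0.134] yaw 0.083 tilt 0.003 F [-4.94  -0.23   7.442] gap 0.0153 grip 60.2
155 260
```

View pics/c10.png

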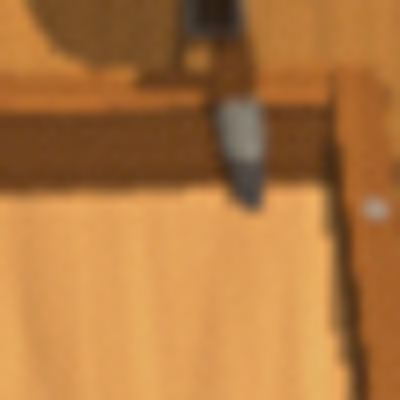

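```bash
python3 - <<'E'
from h import *
s=dict(np.load("s0.npz")); e=state()["eef_pos"]
p=onz(s,(181,291.5),.022); print(p, e); d=p[:2]-[.4805,-.155]; print("tip shelf",d@[.9965,.0839],d@[-.0839,.9965])
E
python3 -m jog '{"delta_rot":[[0,0,0],[0,0,0],[0,0,0],[0,0,0],[0,0,0]],"linear":[[0.3,0,-0.15],[0.5,0,0],[0.5,0,0],[0.5,0,0],[0.5,0,0]],"jaw":[0.5,0.5,0.5,0.5,0.5]}' | grep -E "pos|ft"
```

```text
[ 0.50925632 -0.14059373  0.022     ] [ 0.52855049 -0.14485871  0.13433786]
tip shelf 0.02986436117751066 0.011943196491312426
eef_pos: [0.5524, -0.1428, 0.1358]
ft_force: [1.0, 0.5, -0.9]
```

```bash

python3 -m jog '{"delta_rot":[[0,0,0],[0,0,0],[0,0,0],[0,0,0],[0,0,0]],"linear":[[0.5,0.1,0.05],[0.5,0.1,0],[0.5,0,0],[0.5,0,0],[0.5,0,0]],"jaw":[0.5,0.5,0.5,0.5,0.5]}' | grep -E "pos|ft"
python3 -m jog '{"delta_rot":[[0,0,0],[0,0,0],[0,0,0],[0,0,0],[0,0,0]],"linear":[[0.5,0,0],[0.5,0,0],[0.5,0,0],[0.5,0,0],[0.5,0,0]],"jaw":[0.5,0.5,0.5,0.5,0.5]}' | grep -E "pos|ft"
python3 - <<'E'
from h import *
s=snapshot("side"); e=state()["eef_pos"]
r,c=map(int,proj(s,e-[.019,0,.1145])); f=s["frame"][r-20:r+20,c-20:c+20,::-1]; print(r-20,c-20); save(s,"c11.png",(r-25,r+25,c-25,c+25),8)
E
```

```text
eef_pos: [0.5762, -0.1413, 0.1347]
ft_force: [-3.2, 5.3, -0.8]
eef_pos: [0.6012, -0.1392, 0.1347]
ft_force: [-3.9, 4.3, -0.2]
161 246
```

View pics/c11.png

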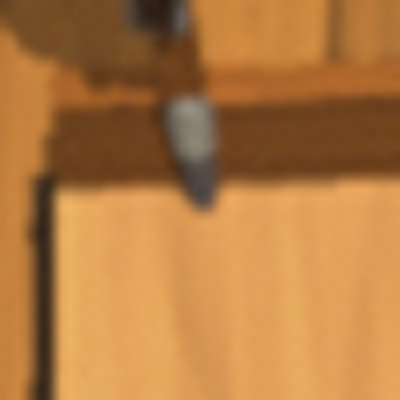

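```bash

python3 -m jog '{"delta_rot":[[0,0,0],[0,0,0],[0,0,0],[0,0,0],[0,0,0]],"linear":[[0.5,-0.15,0.1],[0.5,0,0],[0.5,0,0],[0.5,0,0],[0.5,0,0]],"jaw":[0.5,0.5,0.5,0.5,0.5]}' | grep -E "pos|ft"
python3 -m jog '{"delta_rot":[[0,0,0],[0,0,0],[0,0,0],[0,0,0],[0,0,0]],"linear":[[0.5,0,0],[0.5,0,0],[0.5,0,0],[0.5,0,0],[0.5,0,0]],"jaw":[0.5,0.5,0.5,0.5,0.5]}' | grep -E "pos|ft"
python3 -m jog '{"delta_rot":[[0,0,0],[0,0,0],[0,0,0]],"linear":[[0.5,0,0],[0.5,0,0],[0,0,0]],"jaw":[0.5,0.5,0.5]}' | grep -E "pos|ft"
python3 - <<'E'
from fit import *
S=[snapshot("side"),snapshot("top")]; e=state()["eef_pos"]; T=S[0]
np.savez("s1.npz",**{k:T[k] for k in("frame","K","world_from_camera")})
np.savez("t1.npz",**{k:S[1][k] for k in("frame","K","world_from_camera")})
r,c=map(int,proj(T,e-[.03,0,.1]))
im=np.zeros((400,800,3),np.uint8); print(r-25,c-25)
im[:,:400]=cv2.resize(T["frame"][r-25:r+25,c-25:c+25,::-1],(400,400),interpolation=cv2.INTER_CUBIC)
r,c=map(int,proj(S[1],e-[.03,0,.1])); print(r-25,c-25)
im[:,400:]=cv2.resize(S[1]["frame"][r-25:r+25,c-25:c+25,::-1],(400,400),interpolation=cv2.INTER_CUBIC)
cv2.imwrite("pics/c12.png",im)
E
```

```text
eef_pos: [0.6264, -0.1367, 0.1343]
ft_force: [-4.2, 3.0, 3.7]
eef_pos: [0.6514, -0.1345, 0.1343]
ft_force: [-5.0, 3.0, 3.2]
eef_pos: [0.6623, -0.1344, 0.1342]
ft_force: [0.4, -0.7, -1.0]
153 225
152 312
```

View pics/c12.png

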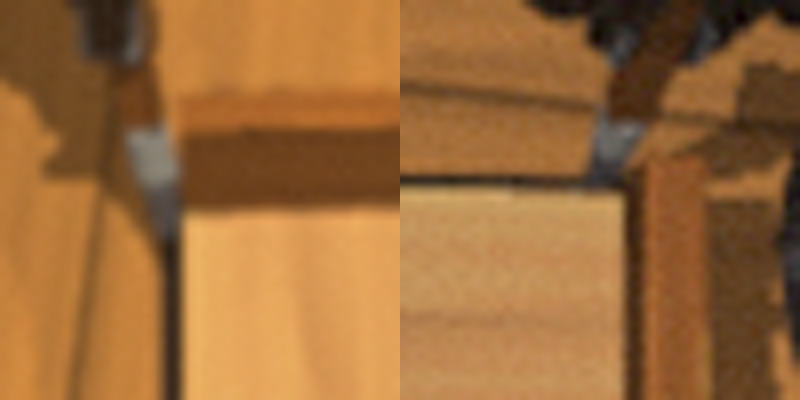

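```bash
python3 - <<'E'
from h import *
s=dict(np.load("s1.npz"));t=dict(np.load("t1.npz")); e=state()["eef_pos"]
for n,a,b in [("tip",(152+23.2,312+24.8),(153+29.8,225+21.2)),("ferrule top",(152+15.2,312+28),(153+16,225+18)),]:
    p,g=tri(t,a,s,b); d=p-e-[0,0,.002]; print(n,p,g,"rel grasp",d,"len",np.linalg.norm(d),"tilt along shelf x",np.arctan2(d[0]*.9965+d[1]*.084,-d[2]),"y",np.arctan2(-d[0]*.084+d[1]*.9965,-d[2]))
E
python3 go.py
```

```text
tip [ 0.64353702 -0.13568267  0.01416092] 0.0017124360720612891 rel grasp [-0.01815793 -0.00131607 -0.12202712] len 0.12337771034859098 tilt along shelf x -0.1480953025920072 y 0.0017521089701302308
ferrule top [ 0.64921185 -0.13487144  0.06984646] 0.003448897361945454 rel grasp [-0.01248311 -0.00050484 -0.06634158] len 0.06750769104170479 tilt along shelf x -0.18597077058258557 y 0.008222549358263673
t 27.55 pos [ 0.662 -0.134  0.134] yaw 0.084 tilt 0.000 F [ 0.041  0.09  -0.049] gap 0.0152 grip 59.3
```

The picture allowance is used up, so from here I check by numbers. The last view showed the brush tip past the end of the short rail, so that stroke is complete. Next I right the brush, which has tilted about 0.155 rad in the grip, and return it to the stand.

```bash

python3 -m jog '{"delta_rot":[[0,0,0],[0,0,0],[0,0,0],[0,0,0],[0,0,0]],"linear":[[0,0,-4.5],[0,0,-4.3],[-2.38,-5.09,0],[-2.38,-5.09,0],[-2.38,-5.09,0]],"jaw":[0.5,0.5,0.5,0.5,0.5]}' | grep -E "pos|ft"
python3 -m jog '{"delta_rot":[[0,0,0],[0,0,0],[0,0,0],[0,0,0],[0,0,0]],"linear":[[-2.38,-5.09,0],[-2.38,-5.09,0],[-2.38,-5.09,0],[-2.38,-5.09,0],[-2.38,-5.09,0]],"jaw":[0.5,0.5,0.5,0.5,0.5]}' | grep -E "pos|ft"
python3 -m jog '{"delta_rot":[[0,0,-0.033],[0,0.155,0],[0,0,0],[0,0,0]],"linear":[[-2.38,-5.09,0],[0,0,0],[0,0,0],[0,0,0]],"jaw":[0.5,0.5,0.5,0.5]}' | grep -E "pos|ft"
python3 go.py 0.4104 0.3036 0.2
cat > tip.py <<'E'
from fit import *
import sys
S=[snapshot("side"),snapshot("top")]; e=state()["eef_pos"]
P=[orient(cyl(.006,0,.03)),orient(cyl(.008,.03,.056))]
for a in ([S[0]],S):
    for k in (0,.01,-.01):
        b=fit(a,P,[e[0]+k,e[1],e[2]-.1145],.035,[0],len(a)>1,mid=.025)[0]; print(len(a),round(b[0]),b[1].round(4),"rel",b[1][:2]-e[:2])
E
python3 tip.py
```

```text
eef_pos: [0.5767, 0.0133, 0.2226]
ft_force: [0.3, 0.2, -0.6]
eef_pos: [0.4369, 0.257, 0.2226]
ft_force: [0.3, 1.1, -1.0]
eef_pos: [0.4106, 0.3039, 0.2227]
ft_force: [0.4, 0.5, -0.3]
t 29.30 pos [0.411 0.304 0.223] yaw 0.116 tilt 0.154 F [ 0.437  0.464 -0.259] gap 0.0155 grip 59.3
linear now [-0.369  0.031  2.241] dist cm 2.2715072449309095
1 2255 [0.4096 0.3013 0.0745] rel [-0.00157319 -0.0025896 ]
1 2451 [0.4092 0.3015 0.0818] rel [-0.00197616 -0.00238896]
1 1897 [ 0.4098  0.3015 -0.0331] rel [-0.00140938 -0.00236   ]
2 4641 [0.4117 0.3135 0.0127 0.126 ] rel [0.00053868 0.00965868]
2 4542 [ 0.4134  0.3186 -0.0367  0.1084] rel [0.00221937 0.01474268]
2 4510 [ 0.4121  0.3143 -0.2394  0.1261] rel [0.00084405 0.010422  ]
```

```bash

python3 -m jog '{"delta_rot":[[0,0,0],[0,0,0],[0,0,0]],"linear":[[-0.35,-0.1,2.77],[-0.43,0,2.77],[0,0,0]],"jaw":[0.5,0.5,0.5]}' | grep -E "pos|ft"
python3 go.py 0.411 0.3046 0.121
python3 tip.py | head -3
```

```text
eef_pos: [0.4107, 0.3041, 0.1646]
ft_force: [-0.6, -0.5, -0.8]
t 29.77 pos [0.411 0.304 0.165] yaw 0.115 tilt 0.151 F [-0.591 -0.516 -0.838] gap 0.0152 grip 59.3
linear now [-0.618 -0.056  4.32 ] dist cm 4.36393508039536
1 2445 [0.4131 0.3026 0.0405] rel [ 0.00164472 -0.00288849]
1 2998 [0.4119 0.3037 0.0771] rel [ 0.00045317 -0.0018585 ]
1 2464 [0.4126 0.3032 0.0424] rel [ 0.0011772  -0.00236089]
```

```bash

python3 -m jog '{"delta_rot":[[0,0,0],[0,0,0],[0,0,0]],"linear":[[-0.23,0,1.5],[0,0,0],[0,0,0]],"jaw":[0.5,0.5,0.5]}' | grep -E "pos|ft"
python3 -m jog '{"delta_rot":[[0,0,0],[0,0,0],[0,0,0]],"linear":[[-0.18,0,1.2],[0,0,0],[0,0,0]],"jaw":[0.5,0.5,0.5]}' | grep -E "pos|ft"
python3 -m jog '{"delta_rot":[[0,0,0],[0,0,0],[0,0,0]],"linear":[[-0.15,0,1],[0,0,0],[0,0,0]],"jaw":[0.5,0.5,0.5]}' | grep -E "pos|ft"
```

```text
eef_pos: [0.4107, 0.3057, 0.1514]
ft_force: [-0.2, 0.1, -0.2]
eef_pos: [0.4106, 0.3056, 0.1389]
ft_force: [-0.3, -0.7, -0.2]
eef_pos: [0.4107, 0.3057, 0.1288]
ft_force: [-0.4, -0.2, -0.2]
```

```bash

python3 -m jog '{"delta_rot":[[0,0,0],[0,0,0],[0,0,0],[0,0,0],[0,0,0]],"linear":[[-0.11,0,0.7],[0,0,0],[0,0,0],[0,0,0],[0,0,0]],"jaw":[0.5,0.5,2.5,4,5]}' 
python3 -m jog '{"delta_rot":[[0,0,0],[0,0,0],[0,0,0],[0,-0.155,0],[0,0,0]],"linear":[[0.7,0,-4.5],[0.7,0,-4.5],[0.3,0,-2],[0,0,0],[0,0,0]],"jaw":[5,5,6,7,7]}' 
python3 go.py 0.4 -0.25 0.24 0
python3 - <<'E'
from fit import *
S=[snapshot("top"),snapshot("side")]
for s,a in zip(S,[0,1]):
    print([(round(d["p"],2),round(d["point"][0]*420),round(d["point"][1]*560)) for d in spot_in(s,"brush")])
print(fit([S[1]],HN,[.4104,.3036,0],.05,[.117],mid=.12)[0])
for p0 in [(.583,-.4495,3.98),(.5304,-.3395,4.706),(.4794,-.4156,5.2016),(.4329,-.3215,4.3622)]:
    b=fit(S,BL,[p0[0],p0[1],0],.05,[p0[2]])[0]; print(round(b[0]),b[1].round(4))
E
```

```text
time: 31.62
eef_pos: [0.4109, 0.3057, 0.122]
tool_rot: [-3.118, -0.182, -0.242]
ft_force: [0.8, 0.1, 0.3]
finger_gap: 0.0496
grip_force: 0.0
time: 32.25
eef_pos: [0.4127, 0.3052, 0.2331]
tool_rot: [-3.136, -0.178, -0.0]
ft_force: [-0.1, -0.6, -0.3]
finger_gap: 0.0699
grip_force: 0.0
t 32.25 pos [0.413 0.305 0.233] yaw 0.113 tilt 0.001 F [-0.056 -0.622 -0.25 ] gap 0.0699 grip 0.0
linear now [-7.536 55.025 -0.723] dist cm 55.54346238754408
linear after turn [-1.272 55.525 -0.685] turn [-0.001 -0.     0.113]
[(0.72, 236, 145), (0.49, 244, 437)]
[(0.64, 292, 333)]
(np.float64(2247.1456820970293), array([0.41168773, 0.30611659, 0.21002208]))
564 [ 0.5834 -0.4491  3.9884]
765 [ 0.5302 -0.3395  4.6936]
1023 [ 0.4796 -0.4155  5.198 ]
3441 [ 0.433  -0.3214  4.3765]
```

```bash

python3 -m jog '{"delta_rot":[[0,0,0.125],[0,0,0],[0,0,0],[0,0,0],[0,0,0]],"linear":[[0,0,0],[1.28,5.85,0],[1.28,5.85,0],[1.28,5.85,0],[1.28,5.85,0]],"jaw":[6.2,6.2,6.2,6.2,6.2]}' | grep -E "pos|ft"
python3 -m jog '{"delta_rot":[[0,0,0],[0,0,0],[0,0,0],[0,0,0],[0,0,0]],"linear":[[1.28,5.85,0],[1.28,5.85,0],[1.28,5.85,0],[1.28,5.85,0],[1.28,5.85,0]],"jaw":[6.2,6.2,6.2,6.2,6.2]}' | grep -E "pos|ft"
python3 -m jog '{"delta_rot":[[0,0,0],[0,0,0],[0,0,0],[0,0,0]],"linear":[[1.28,5.85,0],[1.28,5.85,0],[0,0,5],[0,0,5]],"jaw":[6.2,6.2,6.2,6.2]}' | grep -E "pos|ft"
python3 go.py 0.546 -0.3397 0.018 -0.012
```

```text
eef_pos: [0.4592, 0.0697, 0.2332]
ft_force: [1.0, -0.4, -0.7]
eef_pos: [0.5213, -0.2228, 0.2333]
ft_force: [0.6, -0.2, -0.4]
eef_pos: [0.5461, -0.3391, 0.1322]
ft_force: [0.3, -0.7, 0.5]
t 34.20 pos [ 0.546 -0.339  0.132] yaw -0.009 tilt 0.002 F [ 0.312 -0.732  0.506] gap 0.0623 grip 0.0
linear now [-0.028  0.046 11.42 ] dist cm 11.419656039128693
linear after turn [-0.011  0.062 11.419] turn [ 0.001 -0.002  0.003]
```

```bash

python3 -m jog '{"delta_rot":[[0,0,0],[0,0,0],[0,0,0],[0,0,0],[0,0,0]],"linear":[[0,0.05,5],[0,0,4],[0,0,2.2],[0,0,0],[0,0,0]],"jaw":[6.2,6.2,6.2,6.2,4]}' | grep -E "pos|ft"
python3 -m jog '{"delta_rot":[[0,0,0],[0,0,0],[0,0,0],[0,0,0],[0,0,0]],"linear":[[0,0,0],[0,0,0],[0,0,0],[0,0,-4],[0,0,-4]],"jaw":[4,4,4,4,4]}'
python3 go.py 0.4825 0.071 0.105 0.084
```

```text
eef_pos: [0.5468, -0.3393, 0.0225]
ft_force: [0.9, -0.4, -0.5]
time: 35.45
eef_pos: [0.5457, -0.3394, 0.1018]
tool_rot: [-3.141, 0.013, 0.001]
ft_force: [0.9, -1.3, 0.3]
finger_gap: 0.0492
grip_force: 62.8
t 35.45 pos [ 0.546 -0.339  0.102] yaw -0.008 tilt 0.001 F [ 0.898 -1.339  0.279] gap 0.0492 grip 62.8
linear now [ -6.657 -40.989  -0.292] dist cm 41.52667440153564
linear after turn [ -2.85  -41.428  -0.317] turn [-0.     0.001 -0.092]
```

```bash

python3 -m jog '{"delta_rot":[[0,0,-0.092],[0,0,0],[0,0,0],[0,0,0],[0,0,0]],"linear":[[0,0,-1],[-0.41,-5.92,0],[-0.41,-5.92,0],[-0.41,-5.92,0],[-0.41,-5.92,0]],"jaw":[4,4,4,4,4]}' | grep -E "pos|ft"
python3 -m jog '{"delta_rot":[[0,0,0],[0,0,0],[0,0,0],[0,0,0]],"linear":[[-0.41,-5.92,0],[-0.41,-5.92,0],[-0.41,-5.92,0],[0,0,0]],"jaw":[4,4,4,4]}' | grep -E "pos|ft"
python3 go.py 0.4825 0.071 0.045 0.084
```

```text
eef_pos: [0.5096, -0.1032, 0.1115]
ft_force: [0.4, 0.6, -0.8]
eef_pos: [0.482, 0.0767, 0.1116]
ft_force: [0.3, -0.9, 0.1]
t 36.58 pos [0.482 0.077 0.112] yaw 0.092 tilt 0.002 F [ 0.268 -0.928  0.097] gap 0.0492 grip 62.8
linear now [-0.013  0.583  6.661] dist cm 6.686449798359064
linear after turn [-0.002  0.568  6.662] turn [-0.002 -0.001  0.008]
```

```bash

python3 -m jog '{"delta_rot":[[0,0,0.008],[0,0,0],[0,0,0],[0,0,0],[0,0,0]],"linear":[[0.15,0.5,3],[0,0,2.4],[0,0,1],[0,0,0.2],[0,0,0]],"jaw":[4,4,4,4,4]}' | grep -E "pos|ft"
python3 -m jog '{"delta_rot":[[0,0,0],[0,0,0],[0,0,0]],"linear":[[0,0,0.2],[0,0,0.1],[0,0,0]],"jaw":[4,4,4]}' | grep -E "pos|ft"
python3 go.py
```

```text
eef_pos: [0.4851, 0.066, 0.0457]
ft_force: [-1.1, -0.0, -0.2]
eef_pos: [0.4852, 0.0662, 0.0431]
ft_force: [-2.7, -0.4, 9.9]
t 37.58 pos [0.485 0.066 0.043] yaw 0.076 tilt 0.001 F [-2.715 -0.385  9.942] gap 0.0490 grip 64.1
```

```bash

python3 -m jog '{"delta_rot":[[0,0,-0.008],[0,0,0],[0,0,0],[0,0,0]],"linear":[[0,0,-0.05],[-0.2,0,0],[-0.2,0,0],[0,0,0]],"jaw":[4,4,4,4]}' | grep -E "pos|ft"
python3 -m jog '{"delta_rot":[[0,0,0],[0,0,0]],"linear":[[-0.15,0,0],[0,0,0]],"jaw":[4,4]}' | grep -E "pos|ft"
python3 -m jog '{"delta_rot":[[0,0,0],[0,0,0]],"linear":[[-0.15,0,0],[0,0,0]],"jaw":[4,4]}' | grep -E "pos|ft"
python3 -m jog '{"delta_rot":[[0,0,0],[0,0,0]],"linear":[[-0.1,0,0],[0,0,0]],"jaw":[4,4]}' | grep -E "pos|ft"
python3 go.py
```

```text
eef_pos: [0.4814, 0.066, 0.0431]
ft_force: [2.3, 0.5, 5.7]
eef_pos: [0.48, 0.0659, 0.0431]
ft_force: [1.4, -0.3, 5.9]
eef_pos: [0.4785, 0.0658, 0.0431]
ft_force: [2.4, 0.4, 6.5]
eef_pos: [0.4776, 0.0657, 0.0431]
ft_force: [1.9, 0.1, 5.5]
t 38.83 pos [0.478 0.066 0.043] yaw 0.084 tilt 0.002 F [1.902 0.149 5.54 ] gap 0.0495 grip 63.5
```

```bash

for i in 1; do python3 -m jog '{"delta_rot":[[0,0,0],[0,0,0]],"linear":[[-0.1,0,0],[0,0,0]],"jaw":[4,4]}'
python3 -m jog '{"delta_rot":[[0,0,0],[0,0,0]],"linear":[[-0.1,0,0],[0,0,0]],"jaw":[4,4]}' ;python3 -m jog '{"delta_rot":[[0,0,0],[0,0,0]],"linear":[[-0.1,0,0],[0,0,0]],"jaw":[4,4]}'; done | grep -E "pos|ft"
```

```text
eef_pos: [0.4775, 0.0657, 0.0431]
ft_force: [5.6, 0.9, 2.2]
eef_pos: [0.4775, 0.0657, 0.0432]
ft_force: [8.9, 0.7, -1.8]
eef_pos: [0.4775, 0.0658, 0.0433]
ft_force: [13.1, 0.2, -4.5]
```

```bash

python3 -m jog '{"delta_rot":[[0,0,0],[0,0,0],[0,0,0],[0,0,0],[0,0,0]],"linear":[[0.1,0,0.1],[0,0,0],[0,0,0],[0,0,0],[0,0,0]],"jaw":[4,4,5.6,6.2,6.2]}' | grep -E "pos|ft"
python3 -m jog '{"delta_rot":[[0,0,0],[0,0,0],[0,0,0],[0,0,0]],"linear":[[0,0,-4],[0,0,-4],[0,0,-3],[0,0,0]],"jaw":[6.2,6.2,6.2,6.2]}' | grep -E "pos|ft"
cat > see.py <<'E'
from fit import *
import sys
# see.py : refit blocks on bench (given guesses) and on shelf; shelf frame print
S=[snapshot("top"),snapshot("side")]; o=np.array([.4805,-.155]); c,n=np.cos(.084),np.sin(.084)
for a in sys.argv[1:]:
    x,y,w,z=map(float,a.split(","))
    b=fit(S,BL,[x,y,z],.05,[w])[0]; q=b[1]; d=q[:2]-o; cand=fit(S,BL,[*q[:2],z],.05,[w],True)[0][1]
    print(round(b[0]),q.round(4),"y-dir %.3f"%((q[2]+np.pi/2+np.pi)%(2*np.pi)-np.pi),"grasp",(q[:2]+.016*np.array([-np.sin(q[2]),np.cos(q[2])])).round(4),"shelf",(d@[c,n]).round(4),(d@[-n,c]).round(4),"z",cand[3].round(4))
E
python3 see.py .4617,.0644,-1.487,.021 .433,-.3214,4.37,0 .5834,-.4491,3.988,0 .4796,-.4155,5.198,0
python3 go.py 0.448 -0.3268 0.12 -0.342
```

```text
eef_pos: [0.4749, 0.0657, 0.0416]
ft_force: [3.2, 2.8, 0.8]
eef_pos: [0.475, 0.0651, 0.1531]
ft_force: [-0.1, -0.1, -0.3]
1615 [ 0.4637  0.0652 -1.4825] y-dir 0.088 grasp [0.4796 0.0666] shelf 0.0017 0.2208 z 0.0214
1357 [ 0.4324 -0.3218  4.3796] y-dir -0.333 grasp [ 0.4476 -0.327 ] shelf -0.0619 -0.1621 z 0.0166
559 [ 0.583  -0.4493  4.0055] y-dir -0.707 grasp [ 0.5952 -0.4596] shelf 0.0775 -0.3018 z 0.0017
1630 [ 0.4801 -0.4154  5.212 ] y-dir 0.500 grasp [ 0.4942 -0.4078] shelf -0.0222 -0.2595 z -0.0545
t 40.80 pos [0.474 0.065 0.151] yaw 0.083 tilt 0.002 F [ 0.251  0.711 -0.675] gap 0.0624 grip 0.0
linear now [-5.829 38.813  3.129] dist cm 39.373267923330665
linear after turn [10.707 37.763  3.1  ] turn [0.001 0.001 0.425]
```

```bash

python3 -m jog '{"delta_rot":[[0,0,0.14],[0,0,0.14],[0,0,0.14],[0,0,0],[0,0,0]],"linear":[[0,0,0],[0,0,0],[0,0,0],[1.53,5.4,0],[1.53,5.4,0]],"jaw":[6.2,6.2,6.2,6.2,6.2]}' | grep -E "pos|ft"
python3 -m jog '{"delta_rot":[[0,0,0],[0,0,0],[0,0,0],[0,0,0],[0,0,0]],"linear":[[1.53,5.4,0],[1.53,5.4,0],[1.53,5.4,0],[1.53,5.4,0],[1.53,5.4,0]],"jaw":[6.2,6.2,6.2,6.2,6.2]}' | grep -E "pos|ft"
python3 -m jog '{"delta_rot":[[0,0,0],[0,0,0]],"linear":[[0,0,3],[0,0,0]],"jaw":[6.2,6.2]}' | grep -E "pos|ft"
python3 go.py 0.448 -0.327 0.02 -0.337
```

```text
eef_pos: [0.4667, -0.0474, 0.1501]
ft_force: [0.3, -0.6, -0.1]
eef_pos: [0.4497, -0.328, 0.1498]
ft_force: [1.4, 0.0, -0.9]
eef_pos: [0.4484, -0.3258, 0.1183]
ft_force: [0.1, -0.1, -0.3]
t 42.30 pos [ 0.448 -0.326  0.118] yaw -0.337 tilt 0.008 F [ 0.052 -0.06  -0.307] gap 0.0617 grip 0.0
linear now [0.072 0.145 9.832] dist cm 9.833564671579403
linear after turn [-0.001  0.131  9.833] turn [-0.001  0.007 -0.   ]
```

```bash

python3 -m jog '{"delta_rot":[[0,0,0],[0,0,0],[0,0,0],[0,0,0],[0,0,0]],"linear":[[0,0.1,5],[0,0,3.2],[0,0,1.6],[0,0,0],[0,0,0]],"jaw":[6.2,6.2,6.2,6.2,4]}' | grep -E "pos|ft"
python3 -m jog '{"delta_rot":[[0,0,0],[0,0,0],[0,0,0],[0,0,0],[0,0,0]],"linear":[[0,0,0],[0,0,0],[0,0,0],[0,0,-4.5],[0,0,-4.5]],"jaw":[4,4,4,4,4]}'
python3 go.py 0.4905 -0.0087 0.111 0.084
```

```text
eef_pos: [0.4517, -0.328, 0.0251]
ft_force: [0.1, -0.7, -0.5]
time: 43.55
eef_pos: [0.4505, -0.3277, 0.1149]
tool_rot: [-3.097, 0.526, 0.001]
ft_force: [1.5, -0.1, -1.8]
finger_gap: 0.0492
grip_force: 62.3
t 43.55 pos [ 0.45  -0.328  0.115] yaw -0.336 tilt 0.001 F [ 1.481 -0.121 -1.766] gap 0.0492 grip 62.3
linear now [ -6.75  -31.43    0.397] dist cm 32.1487989060314
linear after turn [  6.663 -31.448   0.389] turn [-0.     0.001 -0.42 ]
```

```bash

python3 -m jog '{"delta_rot":[[0,0,-0.14],[0,0,-0.14],[0,0,-0.14],[0,0,0],[0,0,0]],"linear":[[0,0,0],[0,0,0],[0,0,0],[1.16,-5.24,0],[1.16,-5.24,0]],"jaw":[4,4,4,4,4]}' | grep -E "pos|ft"
python3 -m jog '{"delta_rot":[[0,0,0],[0,0,0],[0,0,0],[0,0,0],[0,0,0]],"linear":[[1.16,-5.24,0],[1.16,-5.24,0],[1.16,-5.24,0],[1.16,-5.24,0],[0,0,0]],"jaw":[4,4,4,4,4]}' | grep -E "pos|ft"
python3 go.py 0.493 -0.0087 0.05 0.084
```

```text
eef_pos: [0.4652, -0.2209, 0.1141]
ft_force: [1.2, -1.0, -0.7]
eef_pos: [0.4946, -0.0036, 0.1143]
ft_force: [0.2, -0.8, 0.4]
t 44.80 pos [ 0.495 -0.004  0.114] yaw 0.091 tilt 0.003 F [ 0.204 -0.848  0.37 ] gap 0.0491 grip 62.4
linear now [-0.215  0.507  6.432] dist cm 6.455783498993027
linear after turn [-0.199  0.497  6.434] turn [-0.002 -0.002  0.007]
```

```bash

python3 -m jog '{"delta_rot":[[0,0,0],[0,0,0],[0,0,0],[0,0,0],[0,0,0]],"linear":[[0,0.5,3],[0,0,2.4],[0,0,1],[0,0,0.2],[0,0,0]],"jaw":[4,4,4,4,4]}' | grep -E "pos|ft"
python3 -m jog '{"delta_rot":[[0,0,0],[0,0,0]],"linear":[[0,0,0.15],[0,0,0]],"jaw":[4,4]}' | grep -E "pos|ft"
python3 -m jog '{"delta_rot":[[0,0,0],[0,0,0]],"linear":[[0,0,0.15],[0,0,0]],"jaw":[4,4]}' | grep -E "pos|ft"
python3 go.py
```

```text
eef_pos: [0.4947, -0.0139, 0.0483]
ft_force: [-1.3, 0.4, -0.1]
eef_pos: [0.4945, -0.0137, 0.0465]
ft_force: [-0.6, 0.5, 0.1]
eef_pos: [0.4946, -0.0137, 0.0459]
ft_force: [-4.9, 0.3, 18.0]
t 45.92 pos [ 0.495 -0.014  0.046] yaw 0.084 tilt 0.001 F [-4.858  0.329 17.989] gap 0.0486 grip 64.5
```

```bash

python3 -m jog '{"delta_rot":[[0,0,0],[0,0,0],[0,0,0],[0,0,0],[0,0,0]],"linear":[[0,0,-0.1],[-0.2,0,0],[-0.2,0,0],[-0.2,0,0],[0,0,0]],"jaw":[4,4,4,4,4]}' | grep -E "pos|ft"
for i in 1; do python3 -m jog '{"delta_rot":[[0,0,0],[0,0,0]],"linear":[[-0.1,0,0],[0,0,0]],"jaw":[4,4]}'
python3 -m jog '{"delta_rot":[[0,0,0],[0,0,0]],"linear":[[-0.1,0,0],[0,0,0]],"jaw":[4,4]}' ;python3 -m jog '{"delta_rot":[[0,0,0],[0,0,0]],"linear":[[-0.1,0,0],[0,0,0]],"jaw":[4,4]}'; done | grep -E "pos|ft"
```

```text
eef_pos: [0.4887, -0.0141, 0.0459]
ft_force: [1.5, 1.2, 5.6]
eef_pos: [0.4881, -0.0142, 0.0459]
ft_force: [4.0, 0.0, 5.3]
eef_pos: [0.488, -0.0142, 0.0459]
ft_force: [7.3, 1.0, 0.9]
eef_pos: [0.488, -0.0142, 0.046]
ft_force: [10.6, -0.3, -3.2]
```

```bash

python3 -m jog '{"delta_rot":[[0,0,0],[0,0,0],[0,0,0],[0,0,0],[0,0,0]],"linear":[[0.1,0,0.1],[0,0,0],[0,0,0],[0,0,0],[0,0,-4]],"jaw":[4,4,5.6,6.2,6.2]}' | grep -E "pos|ft"
python3 -m jog '{"delta_rot":[[0,0,0],[0,0,0.16],[0,0,0.16],[0,0,0.16],[0,0,0.16]],"linear":[[0,0,-6],[0,0,0],[0,0,0],[0,0,0],[0,0,0]],"jaw":[6.2,6.2,6.2,6.2,6.2]}' | grep -E "pos|ft"
python3 -m jog '{"delta_rot":[[0,0,0.16],[0,0,0]],"linear":[[0,0,0],[0,0,0]],"jaw":[6.2,6.2]}' | grep -E "pos|ft"
python3 see.py .5834,-.4491,3.988,0 .4796,-.4155,5.198,0 .4703,-.0155,-1.487,.021 .4637,.0652,-1.487,.021
python3 go.py 0.5952 -0.4596 0.12 -0.716
```

```text
eef_pos: [0.4832, -0.0146, 0.0825]
ft_force: [0.3, 0.5, 0.7]
eef_pos: [0.4851, -0.0145, 0.144]
ft_force: [0.3, 0.4, -0.1]
eef_pos: [0.4854, -0.0143, 0.1441]
ft_force: [0.2, -0.5, -0.0]
598 [ 0.5834 -0.4491  3.9878] y-dir -0.725 grasp [ 0.5954 -0.4597] shelf 0.0779 -0.3017 z 0.0018
1846 [ 0.479  -0.4146  5.2253] y-dir 0.513 grasp [ 0.493  -0.4067] shelf -0.0232 -0.2585 z -0.0028
1484 [ 0.478  -0.0478 -1.1923] y-dir 0.379 grasp [ 0.4928 -0.0419] shelf 0.0065 0.107 z 0.0167
2871 [ 0.4787  0.0964 -1.5404] y-dir 0.030 grasp [0.4947 0.0969] shelf 0.0193 0.2507 z 0.0221
t 48.90 pos [ 0.486 -0.014  0.144] yaw -0.712 tilt 0.001 F [1.72  0.296 0.563] gap 0.0619 grip 0.0
linear now [37.393 26.538  2.423] dist cm 45.9168688701942
linear after turn [37.484 26.409  2.428] turn [0.001 0.001 0.004]
```

```bash

python3 -m jog '{"delta_rot":[[0,0,0.004],[0,0,0],[0,0,0],[0,0,0],[0,0,0]],"linear":[[4.68,3.31,0],[4.68,3.31,0],[4.68,3.31,0],[4.68,3.31,0],[4.68,3.31,0]],"jaw":[6.2,6.2,6.2,6.2,6.2]}' | grep -E "pos|ft"
python3 -m jog '{"delta_rot":[[0,0,0],[0,0,0],[0,0,0],[0,0,0],[0,0,0]],"linear":[[4.68,3.31,0],[4.68,3.31,0],[4.68,3.31,0],[0,0,2.5],[0,0,0]],"jaw":[6.2,6.2,6.2,6.2,6.2]}' | grep -E "pos|ft"
python3 go.py 0.5954 -0.4597 0.02 -0.722
python3 see.py .4703,-.0155,-1.487,.021 .4637,.0652,-1.487,.021
```

```text
eef_pos: [0.5532, -0.2948, 0.1444]
ft_force: [0.4, 0.5, 0.9]
eef_pos: [0.5915, -0.4596, 0.1166]
ft_force: [0.4, -0.8, 0.0]
t 50.15 pos [ 0.591 -0.46   0.117] yaw -0.719 tilt 0.006 F [ 0.402 -0.802  0.004] gap 0.0619 grip 0.0
linear now [ 0.359 -0.249  9.658] dist cm 9.667725184133735
linear after turn [ 0.303 -0.249  9.66 ] turn [0.    0.006 0.003]
3382 [ 0.4699 -0.0139 -1.483 ] y-dir 0.088 grasp [ 0.4858 -0.0125] shelf 0.0013 0.1415 z 0.0251
3395 [ 0.4632  0.0672 -1.4754] y-dir 0.095 grasp [0.4791 0.0687] shelf 0.0014 0.2229 z 0.0423
```

Both placed blocks read flush (about 1 mm off, which is the fit's bias). Taking the third block.

```bash

python3 -m jog '{"delta_rot":[[0,0,0],[0,0,0],[0,0,0],[0,0,0],[0,0,0]],"linear":[[0.3,-0.25,5],[0,0,3.1],[0,0,1.6],[0,0,0],[0,0,0]],"jaw":[6.2,6.2,6.2,6.2,4]}' | grep -E "pos|ft"
python3 -m jog '{"delta_rot":[[0,0,0],[0,0,0],[0,0,0],[0,0,0],[0,0,0]],"linear":[[0,0,0],[0,0,0],[0,0,0],[0,0,-4.5],[0,0,-4.5]],"jaw":[4,4,4,4,4]}'
python3 go.py 0.499 -0.0884 0.111 0.084
```

```text
eef_pos: [0.5984, -0.4611, 0.0251]
ft_force: [0.5, -0.2, 0.4]
time: 51.5
eef_pos: [0.5969, -0.4603, 0.1138]
tool_rot: [-2.94, 1.107, 0.001]
ft_force: [-0.4, -0.3, 0.5]
finger_gap: 0.049
grip_force: 63.2
t 51.50 pos [ 0.597 -0.46   0.114] yaw -0.720 tilt 0.001 F [-0.422 -0.277  0.493] gap 0.0490 grip 63.2
linear now [-31.888 -21.491   0.298] dist cm 38.45515174609693
linear after turn [ -6.637 -37.877   0.283] turn [-0.     0.001 -0.804]
```

```bash

python3 -m jog '{"delta_rot":[[0,0,-0.161],[0,0,-0.161],[0,0,-0.161],[0,0,-0.161],[0,0,-0.16]],"linear":[[0,0,0],[0,0,0],[0,0,0],[0,0,0],[0,0,0]],"jaw":[4,4,4,4,4]}' | grep -E "pos|ft"
python3 -m jog '{"delta_rot":[[0,0,0],[0,0,0],[0,0,0],[0,0,0],[0,0,0]],"linear":[[-0.94,-5.41,0],[-0.94,-5.41,0],[-0.94,-5.41,0],[-0.94,-5.41,0],[-0.94,-5.41,0]],"jaw":[4,4,4,4,4]}' | grep -E "pos|ft"
python3 -m jog '{"delta_rot":[[0,0,0],[0,0,0],[0,0,0]],"linear":[[-0.94,-5.41,0],[-0.94,-5.41,0],[0,0,0]],"jaw":[4,4,4]}' | grep -E "pos|ft"
python3 go.py 0.500 -0.0884 0.048 0.084
```

```text
eef_pos: [0.5971, -0.4606, 0.1133]
ft_force: [-0.6, -1.1, -0.9]
eef_pos: [0.5274, -0.1933, 0.1134]
ft_force: [0.7, 1.3, 0.1]
eef_pos: [0.4993, -0.0838, 0.1134]
ft_force: [0.0, -0.1, -0.3]
t 53.12 pos [ 0.499 -0.084  0.113] yaw 0.091 tilt 0.002 F [ 0.042 -0.106 -0.347] gap 0.0489 grip 63.1
linear now [0.025 0.47  6.542] dist cm 6.55859424534274
linear after turn [0.032 0.46  6.542] turn [-0.002 -0.001  0.007]
```

```bash

python3 -m jog '{"delta_rot":[[0,0,0],[0,0,0],[0,0,0],[0,0,0],[0,0,0]],"linear":[[0.2,0,3],[0,0,2.4],[0,0,1],[0,0,0.2],[0,0,0]],"jaw":[4,4,4,4,4]}' | grep -E "pos|ft"
python3 -m jog '{"delta_rot":[[0,0,0],[0,0,0]],"linear":[[0,0,0.12],[0,0,0]],"jaw":[4,4]}' | grep -E "pos|ft"
python3 -m jog '{"delta_rot":[[0,0,0],[0,0,0]],"linear":[[0,0,0.12],[0,0,0]],"jaw":[4,4]}' | grep -E "pos|ft"
python3 go.py
```

```text
eef_pos: [0.5024, -0.0887, 0.0473]
ft_force: [0.3, -0.1, -0.5]
eef_pos: [0.5022, -0.0884, 0.0459]
ft_force: [-0.6, 0.8, 0.0]
eef_pos: [0.5022, -0.0884, 0.0456]
ft_force: [-5.4, 0.7, 17.3]
t 54.25 pos [ 0.502 -0.088  0.046] yaw 0.084 tilt 0.001 F [-5.445  0.671 17.346] gap 0.0489 grip 65.3
```

```bash

python3 -m jog '{"delta_rot":[[0,0,0],[0,0,0],[0,0,0],[0,0,0],[0,0,0]],"linear":[[0,0,-0.1],[-0.25,0,0],[-0.25,0,0],[-0.2,0,0],[0,0,0]],"jaw":[4,4,4,4,4]}' | grep -E "pos|ft"
for i in 1; do python3 -m jog '{"delta_rot":[[0,0,0],[0,0,0]],"linear":[[-0.1,0,0],[0,0,0]],"jaw":[4,4]}'
python3 -m jog '{"delta_rot":[[0,0,0],[0,0,0]],"linear":[[-0.1,0,0],[0,0,0]],"jaw":[4,4]}' ;python3 -m jog '{"delta_rot":[[0,0,0],[0,0,0]],"linear":[[-0.1,0,0],[0,0,0]],"jaw":[4,4]}'
python3 -m jog '{"delta_rot":[[0,0,0],[0,0,0]],"linear":[[-0.1,0,0],[0,0,0]],"jaw":[4,4]}'; done | grep -E "pos|ft"
```

```text
eef_pos: [0.4955, -0.0889, 0.0456]
ft_force: [1.6, 0.0, 6.7]
eef_pos: [0.4946, -0.089, 0.0456]
ft_force: [2.3, 1.2, 5.9]
eef_pos: [0.4937, -0.0891, 0.0456]
ft_force: [2.6, -0.5, 5.5]
eef_pos: [0.4927, -0.0892, 0.0456]
ft_force: [2.1, 0.7, 5.9]
eef_pos: [0.4926, -0.0892, 0.0457]
ft_force: [5.4, 0.3, 1.0]
```

```bash

python3 -m jog '{"delta_rot":[[0,0,0],[0,0,0],[0,0,0],[0,0,0],[0,0,0]],"linear":[[-0.1,0,0],[0.1,0,0.1],[0,0,0],[0,0,0],[0,0,0]],"jaw":[4,4,5.6,6.2,6.2]}' | grep -E "pos|ft"
python3 -m jog '{"delta_rot":[[0,0,0],[0,0,0],[0,0,-0.136],[0,0,-0.136],[0,0,-0.136]],"linear":[[0,0,-5],[0,0,-5],[0,0,0],[0,0,0],[0,0,0]],"jaw":[6.2,6.2,6.2,6.2,6.2]}' | grep -E "pos|ft"
python3 go.py 0.4937 -0.408 0.12 0.49
python3 see.py .4796,-.4155,5.198,0 
python3 -c "
from bench import *
print(state()['joint_pos'])"
```

```text
eef_pos: [0.4903, -0.0893, 0.0439]
ft_force: [-0.3, 0.1, -0.7]
eef_pos: [0.4905, -0.0893, 0.1441]
ft_force: [-0.4, -0.7, -0.1]
t 57.12 pos [ 0.491 -0.089  0.144] yaw 0.496 tilt 0.001 F [-0.412 -0.708 -0.055] gap 0.0623 grip 0.0
linear now [-14.891  28.179   2.418] dist cm 31.96311383552542
linear after turn [-14.719  28.269   2.415] turn [-0.     0.001  0.006]
1447 [ 0.4796 -0.4157  5.2194] y-dir 0.507 grasp [ 0.4936 -0.408 ] shelf -0.0228 -0.2598 z 0.0119
[ 0.26327815  0.36923023 -0.24315754  1.98558129  0.12111505  0.80118219
 -1.1261587 ]
```

```bash

python3 -m jog '{"delta_rot":[[0,0,0],[0,0,0],[0,0,0],[0,0,0],[0,0,0]],"linear":[[-2.47,4.7,0],[-2.47,4.7,0],[-2.47,4.7,0],[-2.47,4.7,0],[-2.47,4.7,0]],"jaw":[6.2,6.2,6.2,6.2,6.2]}' | grep -E "pos|ft"
python3 -m jog '{"delta_rot":[[0,0,0],[0,0,0],[0,0,0]],"linear":[[-2.47,4.7,0],[0,0,2.5],[0,0,0]],"jaw":[6.2,6.2,6.2]}' | grep -E "pos|ft"
python3 go.py 0.4937 -0.408 0.02 0.495
```

```text
eef_pos: [0.4927, -0.3563, 0.144]
ft_force: [0.3, 0.0, 0.4]
eef_pos: [0.4919, -0.4071, 0.1171]
ft_force: [-0.3, -0.9, 0.0]
t 58.23 pos [ 0.492 -0.407  0.117] yaw 0.488 tilt 0.005 F [-0.273 -0.939  0.042] gap 0.0620 grip 0.0
linear now [0.137 0.204 9.704] dist cm 9.707455701549513
linear after turn [0.117 0.164 9.705] turn [-0.004  0.002 -0.007]
```

```bash

python3 -m jog '{"delta_rot":[[0,0,0],[0,0,0],[0,0,0],[0,0,0],[0,0,0]],"linear":[[0.1,0.15,5],[0,0,3.1],[0,0,1.6],[0,0,0],[0,0,0]],"jaw":[6.2,6.2,6.2,6.2,4]}' | grep -E "pos|ft"
python3 -m jog '{"delta_rot":[[0,0,0],[0,0,0],[0,0,0],[0,0,0],[0,0,0]],"linear":[[0,0,0],[0,0,0],[0,0,0],[0,0,-4.5],[0,0,-4.5]],"jaw":[4,4,4,4,4]}'
python3 -m jog '{"delta_rot":[[0,0,-0.166],[0,0,-0.166],[0,0,-0.166],[0,0,-0.166],[0,0,-0.166]],"linear":[[0,0,0],[0,0,0],[0,0,0],[0,0,0],[0,0,0]],"jaw":[4,4,4,4,4]}' | grep -E "pos|ft"
python3 -m jog '{"delta_rot":[[0,0,-0.166],[0,0,-0.166],[0,0,0]],"linear":[[0,0,0],[0,0,0],[0,0,0]],"jaw":[4,4,4]}' | grep -E "pos|ft"
python3 go.py 0.583 -0.1213 0.112 1.655
```

```text
eef_pos: [0.4962, -0.4091, 0.0242]
ft_force: [-0.2, -0.2, 0.7]
time: 59.48
eef_pos: [0.4948, -0.4085, 0.1135]
tool_rot: [-3.047, -0.764, 0.001]
ft_force: [0.5, -0.7, 0.2]
finger_gap: 0.0492
grip_force: 62.6
eef_pos: [0.495, -0.4089, 0.1129]
ft_force: [0.3, 0.1, -1.2]
eef_pos: [0.4948, -0.409, 0.1126]
ft_force: [0.3, 0.0, -0.8]
t 60.48 pos [ 0.495 -0.409  0.113] yaw 1.652 tilt 0.000 F [ 0.326  0.029 -0.846] gap 0.0487 grip 62.6
linear now [27.958 11.124  0.061] dist cm 30.08948531698441
linear after turn [27.926 11.204  0.063] turn [ 0.     0.    -0.003]
```

```bash

python3 -m jog '{"delta_rot":[[0,0,-0.003],[0,0,0],[0,0,0],[0,0,0],[0,0,0]],"linear":[[5.6,2.24,0],[5.6,2.24,0],[5.6,2.24,0],[5.6,2.24,0],[5.6,2.24,0]],"jaw":[4,4,4,4,4]}' | grep -E "pos|ft"
python3 -m jog '{"delta_rot":[[0,0,0],[0,0,0]],"linear":[[0,0,0],[0,0,0]],"jaw":[4,4]}' | grep -E "pos|ft"
python3 go.py 0.583 -0.1213 0.048 1.655
```

```text
eef_pos: [0.5833, -0.1185, 0.1128]
ft_force: [1.9, -1.3, -0.2]
eef_pos: [0.5827, -0.1205, 0.1124]
ft_force: [-0.6, -0.5, -0.6]
t 61.35 pos [ 0.583 -0.12   0.112] yaw 1.654 tilt 0.001 F [-0.598 -0.462 -0.58 ] gap 0.0490 grip 62.6
linear now [-0.079  0.02   6.442] dist cm 6.4421881772092755
linear after turn [-0.084  0.019  6.442] turn [-0.     0.001 -0.001]
```

```bash

python3 -m jog '{"delta_rot":[[0,0,0],[0,0,0],[0,0,0],[0,0,0],[0,0,0]],"linear":[[0,0,3],[0,0,2.4],[0,0,1],[0,0,0],[0,0,0]],"jaw":[4,4,4,4,4]}' | grep -E "pos|ft"
python3 -m jog '{"delta_rot":[[0,0,0],[0,0,0]],"linear":[[0,0,0.15],[0,0,0]],"jaw":[4,4]}' | grep -E "pos|ft"
python3 -m jog '{"delta_rot":[[0,0,0],[0,0,0]],"linear":[[0,0,0.12],[0,0,0]],"jaw":[4,4]}' | grep -E "pos|ft"
python3 go.py
```

```text
eef_pos: [0.5834, -0.1207, 0.0492]
ft_force: [0.8, 0.2, -1.2]
eef_pos: [0.583, -0.1202, 0.0472]
ft_force: [-0.7, 0.1, -1.4]
eef_pos: [0.5827, -0.1201, 0.0455]
ft_force: [0.2, -0.2, -0.4]
t 62.48 pos [ 0.583 -0.12   0.046] yaw 1.657 tilt 0.000 F [ 0.175 -0.172 -0.41 ] gap 0.0492 grip 62.6
```

```bash

python3 -m jog '{"delta_rot":[[0,0,0],[0,0,0]],"linear":[[0,0,0.1],[0,0,0]],"jaw":[4,4]}' | grep -E "pos|ft"
python3 -m jog '{"delta_rot":[[0,0,0],[0,0,0],[0,0,0],[0,0,0],[0,0,0]],"linear":[[0,0,0],[-0.2,0,0],[-0.2,0,0],[-0.1,0,0],[0,0,0]],"jaw":[4,4,4,4,4]}' | grep -E "pos|ft"
python3 -m jog '{"delta_rot":[[0,0,0],[0,0,0]],"linear":[[-0.1,0,0],[0,0,0]],"jaw":[4,4]}' | grep -E "pos|ft"
python3 -m jog '{"delta_rot":[[0,0,0],[0,0,0]],"linear":[[-0.1,0,0],[0,0,0]],"jaw":[4,4]}' | grep -E "pos|ft"
python3 go.py
```

```text
eef_pos: [0.5829, -0.1201, 0.0449]
ft_force: [-1.6, 0.2, 5.4]
eef_pos: [0.5838, -0.1249, 0.0449]
ft_force: [-0.3, 1.4, 5.0]
eef_pos: [0.5839, -0.1258, 0.0449]
ft_force: [0.3, 2.3, 5.5]
eef_pos: [0.584, -0.1268, 0.0449]
ft_force: [0.1, 2.4, 5.7]
t 63.85 pos [ 0.584 -0.127  0.045] yaw 1.657 tilt 0.001 F [0.13  2.352 5.664] gap 0.0490 grip 63.3
```

```bash

for i in 1; do python3 -m jog '{"delta_rot":[[0,0,0],[0,0,0]],"linear":[[-0.1,0,0],[0,0,0]],"jaw":[4,4]}'
python3 -m jog '{"delta_rot":[[0,0,0],[0,0,0]],"linear":[[-0.1,0,0],[0,0,0]],"jaw":[4,4]}' ;python3 -m jog '{"delta_rot":[[0,0,0],[0,0,0]],"linear":[[-0.1,0,0],[0,0,0]],"jaw":[4,4]}'
python3 -m jog '{"delta_rot":[[0,0,0],[0,0,0]],"linear":[[-0.1,0,0],[0,0,0]],"jaw":[4,4]}'; done | grep -E "pos|ft"
```

```text
eef_pos: [0.5841, -0.1278, 0.0449]
ft_force: [-0.8, 2.2, 5.3]
eef_pos: [0.5842, -0.1287, 0.0449]
ft_force: [-0.2, 1.8, 5.0]
eef_pos: [0.5843, -0.1298, 0.0449]
ft_force: [-0.1, 1.8, 5.4]
eef_pos: [0.5843, -0.1302, 0.0449]
ft_force: [-1.3, 3.4, 5.8]
```

```bash

python3 -m jog '{"delta_rot":[[0,0,0],[0,0,0],[0,0,0]],"linear":[[-0.1,0,0],[-0.1,0,0],[0,0,0]],"jaw":[4,4,4]}' | grep -E "pos|ft"
python3 -m jog '{"delta_rot":[[0,0,0],[0,0,0],[0,0,0],[0,0,0],[0,0,0]],"linear":[[0.1,0,0.1],[0,0,0],[0,0,0],[0,0,-5],[0,0,-6]],"jaw":[4,5.6,6.2,6.2,6.2]}' | grep -E "pos|ft"
python3 -m jog '{"delta_rot":[[0,0,0.1655],[0,0,0.1655],[0,0,0.1655],[0,0,0.1655],[0,0,0.1655]],"linear":[[0,0,0],[0,0,0],[0,0,0],[0,0,0],[0,0,0]],"jaw":[5,5,5,5,5]}' | grep -E "pos|ft"
python3 -m jog '{"delta_rot":[[0,0,0.1655],[0,0,0.1655],[0,0,0.1655],[0,0,0.1655],[0,0,0.1655]],"linear":[[0,0,0],[0,0,0],[0,0,0],[0,0,0],[0,0,0]],"jaw":[5,5,5,5,5]}' | grep -E "pos|ft"
python3 go.py 0.54 0.1855 0.12 0
```

```text
eef_pos: [0.5843, -0.1302, 0.0449]
ft_force: [-1.1, 8.6, 6.7]
eef_pos: [0.5827, -0.1326, 0.1534]
ft_force: [1.7, -1.1, 0.6]
eef_pos: [0.5836, -0.1327, 0.1532]
ft_force: [-0.2, -0.1, 0.4]
eef_pos: [0.5836, -0.1326, 0.1532]
ft_force: [-0.4, 0.2, -1.1]
t 67.10 pos [ 0.584 -0.133  0.153] yaw -0.004 tilt 0.001 F [-0.382  0.198 -1.072] gap 0.0499 grip 0.0
linear now [ -4.492 -31.792   3.31 ] dist cm 32.27835540280678
linear after turn [ -4.357 -31.81    3.317] turn [ 0.     0.001 -0.004]
```

```bash
python3 - <<'E'
from fit import *
S=[snapshot("top"),snapshot("side")]
print("lid",fit(S,[orient(cyl(.039,.006,.010))],[.541,.185,0],.055,mid=0)[0])
print("pot",fit(S,[orient(cyl(.036,0,.06))],[.5105,.3036,0],.055,mid=.03)[0])
E
python3 -m jog '{"delta_rot":[[0,0,-0.004],[0,0,0],[0,0,0],[0,0,0],[0,0,0]],"linear":[[-0.73,-5.3,0],[-0.73,-5.3,0],[-0.73,-5.3,0],[-0.73,-5.3,0],[-0.73,-5.3,0]],"jaw":[5,5,5,5,5]}' | grep -E "pos|ft"
python3 -m jog '{"delta_rot":[[0,0,0],[0,0,0],[0,0,0]],"linear":[[-0.73,-5.3,0],[0,0,4],[0,0,0]],"jaw":[5,5,5]}' | grep -E "pos|ft"
python3 see.py .4703,-.0155,-1.487,.021 .4637,.0652,-1.487,.021 .4755,-.0908,-1.487,.021 .5855,-.1465,.084,.021
python3 go.py 0.54 0.1855 0.0345 0
```

```text
lid (np.float64(1713.440087053186), array([0.53976119, 0.1860663 , 0.06023446]))
pot (np.float64(2527.24180114009), array([0.5096799 , 0.30333522, 0.03203353]))
eef_pos: [0.5457, 0.134, 0.1535]
ft_force: [0.5, 0.9, 0.4]
eef_pos: [0.5364, 0.1849, 0.1112]
ft_force: [0.0, -0.9, 0.2]
3453 [ 0.5001 -0.0102 -1.5733] y-dir -0.003 grasp [ 0.5161 -0.0103] shelf 0.0316 0.1426 z 0.0343
3652 [ 0.463   0.0667 -1.4559] y-dir 0.115 grasp [0.4789 0.0685] shelf 0.0011 0.2224 z 0.0233
3569 [ 0.4958 -0.1117 -1.4325] y-dir 0.138 grasp [ 0.5116 -0.1095] shelf 0.0189 0.0418 z 0.0547
2738 [ 0.5857 -0.1471  0.1329] y-dir 1.704 grasp [ 0.5836 -0.1312] shelf 0.1055 -0.0009 z 0.08
t 68.30 pos [0.539 0.185 0.114] yaw 0.006 tilt 0.001 F [0.628 0.414 0.898] gap 0.0496 grip 0.0
linear now [ 0.142 -0.098  7.933] dist cm 7.934844834504587
linear after turn [ 0.136 -0.092  7.933] turn [0.001 0.001 0.006]
```

```bash

python3 -m jog '{"delta_rot":[[0,0,0],[0,0,0],[0,0,0],[0,0,0],[0,0,0]],"linear":[[0.1,-0.1,4],[0,0,2.8],[0,0,1.2],[0,0,0],[0,0,0]],"jaw":[5,5,5,5,0.5]}' | grep -E "pos|ft"
python3 -m jog '{"delta_rot":[[0,0,0],[0,0,0],[0,0,0],[0,0,0],[0,0,0]],"linear":[[0,0,0],[0,0,0],[0,0,0],[0,0,0],[0,0,-4.5]],"jaw":[0.5,0.5,0.5,0.5,0.5]}'
python3 -m jog '{"delta_rot":[[0,0,0],[0,0,0]],"linear":[[0,0,-4.5],[0,0,0]],"jaw":[0.5,0.5]}' | grep -E "pos|ft"
python3 go.py 0.5100 0.3034 0.11 0
```

```text
eef_pos: [0.5404, 0.1868, 0.0349]
ft_force: [-0.2, -0.2, -0.0]
time: 69.55
eef_pos: [0.5376, 0.1859, 0.0773]
tool_rot: [3.139, 0.009, -0.007]
ft_force: [0.4, 0.1, -1.3]
finger_gap: 0.0166
grip_force: 58.9
eef_pos: [0.5418, 0.1878, 0.1278]
ft_force: [0.8, 0.5, -1.4]
t 69.80 pos [0.542 0.188 0.128] yaw 0.006 tilt 0.008 F [ 0.796  0.5   -1.429] gap 0.0160 grip 58.9
linear now [ -3.126 -11.573   1.787] dist cm 12.120429526985511
linear after turn [ -3.179 -11.561   1.775] turn [-0.003 -0.007  0.006]
```

```bash

python3 -m jog '{"delta_rot":[[0,0,0],[0,0,0],[0,0,0],[0,0,0],[0,0,0]],"linear":[[-1.5,-5.8,0],[-1.5,-5.7,0],[0,0,1.5],[0,0,0],[0,0,0]],"jaw":[0.5,0.5,0.5,0.5,0.5]}' | grep -E "pos|ft"
python3 go.py 0.5105 0.3034 0.0885 0
```

```text
eef_pos: [0.5093, 0.2998, 0.1084]
ft_force: [-0.3, -0.5, -0.6]
t 70.42 pos [0.509 0.3   0.108] yaw 0.004 tilt 0.001 F [-0.253 -0.505 -0.585] gap 0.0163 grip 59.0
linear now [ 0.124 -0.363  1.985] dist cm 2.0220997926015767
linear after turn [ 0.122 -0.361  1.986] turn [0.001 0.    0.004]
```

```bash

python3 -m jog '{"delta_rot":[[0,0,0],[0,0,0],[0,0,0]],"linear":[[0.1,-0.36,0],[0,0,0.8],[0,0,0]],"jaw":[0.5,0.5,0.5]}' | grep -E "pos|ft"
python3 -m jog '{"delta_rot":[[0,0,0],[0,0,0],[0,0,0]],"linear":[[0,0,0.5],[0,0,0.4],[0,0,0]],"jaw":[0.5,0.5,0.5]}' | grep -E "pos|ft"
python3 go.py 0.5105 0.3034 0.0885 0
```

```text
eef_pos: [0.5094, 0.3046, 0.0998]
ft_force: [-0.8, -0.6, -0.7]
eef_pos: [0.5095, 0.3049, 0.0911]
ft_force: [0.3, -0.2, -1.0]
t 71.17 pos [0.509 0.305 0.091] yaw 0.006 tilt 0.001 F [ 0.323 -0.175 -1.038] gap 0.0162 grip 59.0
linear now [0.101 0.151 0.259] dist cm 0.3167418311270224
linear after turn [0.102 0.151 0.259] turn [0.001 0.001 0.006]
```

```bash

python3 -m jog '{"delta_rot":[[0,0,0],[0,0,0],[0,0,0],[0,0,0],[0,0,0]],"linear":[[0.08,0.12,0.2],[0,0,0],[0,0,0],[0,0,0],[0,0,0]],"jaw":[0.5,0.5,0.5,3,4]}'
python3 -m jog '{"delta_rot":[[0,0,0],[0,0,0],[0,0,0],[0,0,0],[0,0,0]],"linear":[[0,0,-5],[0,0,-5],[0,0,-5],[-2,5.5,0],[-3,5,0]],"jaw":[5,5,5,5,5]}' | grep -E "pos|ft"
python3 -m jog '{"delta_rot":[[0,0,0],[0,0,0],[0,0,0],[0,0,0],[0,0,0]],"linear":[[-3,5,-2],[-3,5,-2],[-2,5.5,0],[0,6,0],[0,6,0]],"jaw":[5,5,5,5,5]}' | grep -E "pos|ft"
python3 -m jog '{"delta_rot":[[0,0,0],[0,0,0],[0,0,0],[0,0,0],[0,0,0]],"linear":[[0,6,0],[0,6,0],[0,6,0],[0,6,0],[0,6,0]],"jaw":[5,5,5,5,5]}' | grep -E "pos|ft"
python3 -m jog '{"delta_rot":[[0,0,0],[0,0,0],[0,0,0],[0,0,0],[0,0,0]],"linear":[[-2,5.5,0],[-2,5.5,0],[-2,5.5,0],[0,0,0],[0,0,0]],"jaw":[5,5,5,5,5]}' | grep -E "pos|ft"
python3 see.py .4703,-.0155,-1.487,.021 .4637,.0652,-1.487,.021 .4755,-.0908,-1.487,.021 .5855,-.1465,.084,.021
python3 - <<'E'
from fit import *
S=[snapshot("top"),snapshot("side")]
print("pot+lid",fit(S,POT,[.5105,.3036,0],.06,mid=.03)[0])
print("pot body, side",fit(S[1:],[orient(cyl(.036,0,.06))],[.5105,.3036,0],.055,mid=.02)[0])
print("lid disc",fit(S,[orient(cyl(.039,.06,.064))],[.5105,.3036,0],.06,[0],True,mid=.05)[0])
print("handle",fit(S,HN,[.4104,.3036,0],.05,[.117],mid=.12)[0])
print(fit(S,SH,[.4805,-.155,.021],.24,mid=0)[0])
for s in S: print([(round(d["p"],2),round(d["point"][0]*420),round(d["point"][1]*560)) for d in spot_in(s,"block1")])
E
```

```text
time: 71.8
eef_pos: [0.5106, 0.304, 0.0897]
tool_rot: [-3.141, -0.009, -0.0]
ft_force: [0.2, 0.1, 0.1]
finger_gap: 0.04
grip_force: 0.0
eef_pos: [0.4614, 0.1973, 0.2402]
ft_force: [0.8, -0.6, 0.9]
eef_pos: [0.3824, -0.0785, 0.2802]
ft_force: [2.1, -0.0, -0.1]
eef_pos: [0.3844, -0.3786, 0.2799]
ft_force: [1.0, -0.2, 0.4]
eef_pos: [0.3256, -0.5418, 0.2793]
ft_force: [-0.7, 0.7, 0.9]
3046 [ 0.47   -0.0135 -1.4914] y-dir 0.079 grasp [ 0.486  -0.0122] shelf 0.0015 0.1419 z 0.0237
3366 [ 0.4633  0.0679 -1.4839] y-dir 0.087 grasp [0.4792 0.0692] shelf 0.0016 0.2235 z 0.0408
3028 [ 0.4764 -0.0895 -1.4802] y-dir 0.091 grasp [ 0.4923 -0.088 ] shelf 0.0014 0.0657 z 0.0218
3198 [ 0.5852 -0.1456  0.1016] y-dir 1.672 grasp [ 0.5836 -0.1297] shelf 0.1051 0.0006 z 0.0234
pot+lid (np.float64(1186.918213612671), array([ 0.51042234,  0.30412358, -0.04352649]))
pot body, side (np.float64(663.2978956901809), array([0.50999113, 0.30261606, 0.12069642]))
lid disc (np.float64(1944.6703672977478), array([ 0.51064038,  0.30440698,  0.02709102, -0.00378043]))
handle (np.float64(2762.372472322928), array([0.41157901, 0.30688035, 0.02975433]))
(np.float64(1410.4344629690418), array([ 0.47983596, -0.1554323 ,  0.08398357]))
[(0.89, 295, 394), (0.83, 179, 407), (0.7, 196, 331), (0.67, 285, 347), (0.61, 226, 312), (0.48, 221, 287), (0.48, 224, 252)]
[(0.8, 148, 343), (0.78, 193, 298), (0.76, 171, 344), (0.75, 231, 296), (0.69, 181, 267), (0.56, 143, 249), (0.5, 208, 302)]
```

```bash
python3 -c "
from bench import *
print(job_done())"
```

```text
the job is handed in; nothing more can be done
None
```

I handed the job in at about 75 s on the robot's clock; no verdict came back. My last fits put all four blocks flush in the brushed seams, the brush in its stand and the lid on the pot. I did not check the bystanders' positions at the end.

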